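# Open the steamer's vent and hold its lid half open

## Robot

A 7-joint arm with a two-finger parallel gripper is mounted at the origin on the work surface. World frame = base frame: x ahead of the robot, y to its left, z up, the work surface at z = 0. Lengths are in mm, angles in degrees, forces in N, time in s.
With the tool pointing down it reaches from about 400 to 850 mm from the base axis. Payload 4.5 kg.
Tool frame: the origin (TCP) lies midway between the tips of the shut fingers; the grasp point (between the pads) lies 19 mm behind it; z points along the fingers, x is the direction in which the jaws open and shut, and the axes are right-handed (so a half turn about z gives the same grasp; the last joint's range is limited). The gripper opens to 88 mm and grips with 3 to 60 N. Pads are 18 mm wide; open, the fingers measure 123 mm over their backs; the gripper's body (75 mm by 187 mm) begins 45 mm behind the grasp point.
Start: joints at [-71.001, 39.483, -11.15, 89.685, 9.013, 51.709, -12.324], TCP at [183.367, 597.523, 206.543] pointing down, gripper open.
Joint ranges: [-172.22, 172.22], [-26.19, 119.32], [-84.43, 86.54], [7.71, 146.69], [-57.33, 237.33], [2.42, 119.75], [-152.13, 152.13]. Speed limits (degrees/s): [147.25, 147.25, 180, 180, 180, 180, 180].

## Interface

Orientations are given as a 3x3 rotation matrix whose columns are the frame's x, y, z axes.
In Python, from bench import env gives the robot as it stands.
- The arm moves only by the tool drive_tool, never from a script. Its argument "series" is a list of rows, each an object with "rot": the turn, a rotation vector about the tool's x, y, z each as a share of pi/4 rad, from -1 to 1, a list of three; "linear": the shift along the tool's x, y, z each as a share of 150 mm, from -1 to 1, a list of three; "grip": the opening, from 0 (shut) to 1 (fully open). A call has 1 to 8 rows; each row is the pose to reach, as a shift and turn from the pose measured when the call began, along the tool's axes at that moment; what a row does not reach only later rows make up. A row lasts 1/12 s, in which the tool goes at most 41.7 mm and 7.16 degrees, less where a joint would pass 70% of its speed; a pose out of reach is approached as far as the arm can. A call with a number of a shift or a turn outside -1 to 1 is refused whole. A call with a gripper value outside its range is refused whole. The fingers move at their own pace and stop on an object; "grip_force" is the grip in N (left out, the last holds). Time passes only in rows, so rows that repeat a pose let the fingers close. It gives the time, the measured TCP pose, the force and the opening at its end, in the units of the state.
- env.get_state(): the state, without advancing time (a new reading comes with each control period).
- env.snapshot(name): name is "scene" or "top" or "wrist"; returns the picture (420x560x3 uint8, red, green, blue); there is no depth.
- env.camera_params(name): a dict with "fx", "fy", "cx", "cy" (pixels), "extrinsics" (4x4, takes a point from world to camera coordinates). Camera axes: x right, y down, z forward; pixel columns grow to the right and rows downward; lengths in mm; the calibration is good to about 2 mm. A picture is of the moment at which its call begins: read the wrist's pose just before it. camera_params takes no time and is no camera call; for the wrist camera it gives the pose at the moment of the call.
- env.job_done(): hands the job in, once; it reports no verdict.
The state is a dict: "clock": time; "joint_pos": joint angles; "qd": joint speeds; "tau": joint torques, N m; "tool_pos": TCP position; "tool_rot": TCP orientation; "force": force on the tool from outside, world axes, zero at the start; "torque": the same for the moment, N m; "opening": opening from 0.0 (shut) to 1.0 (fully open).
Only numpy, scipy, OpenCV 4.12 (cv2) and the standard library are available. Lean on these libraries where they do the work, as an engineer would, in place of code of your own. Each camera call takes 0.05 s, during which the arm holds its last target.

## Task

Open the countertop steamer's vent first: push the sprung black knob down and, keeping it down, turn it clockwise all the way to its end stop, then let it spring up (turned while it is up, it wears out the valve). Only then lift the hinged lid to 50 degrees open (5 degrees either way will do) so the dishes inside can be checked, and finish while the gripper is still holding it there steadily, because it falls shut if let go. Leave the dish, bowl and jar around it where they are.

Things in the scene. Friction and masses are not known exactly. Their poses are not given: they have to be found in the camera images.
- steamer: The countertop steamer, fixed: a stainless steel well 250 (x) x 280 (y) x 105 mm high with a control ledge joined to its right side (y from -140 to -270 mm, same depth, flat top 105 mm up). Origin: centre of the underside of the well (without the ledge). At yaw 0 its front faces the robot (-x); its lid is hinged along the far (+x) rim.
- knob_grip (a point): Grip point of the black vent knob, on its vertical axis, 36 mm above the ledge when the knob is up; it moves with the knob. Up, it is at (-20, -210, 141) mm in the steamer's frame. The knob is a disc 48 mm across (its top 18 mm below this point) with an upright grip bar 46 mm long, 12 thick, 32 high, whose top is 14 mm above this point. x lies along the bar. The shut lid's plate is 24 mm or more below this point.
- vent_press (a joint): How far the knob is pushed down, m: 0 up, 0.007 fully down. A spring needs 5 N at the start and about 10 N fully down, and brings the knob up again when it is let go.
- vent_turn (a joint): Turn of the knob, rad, growing clockwise seen from above: 0 to 1.4 (end stop = vent open). At 0 the bar lies along the steamer's x. It starts between 0 and 0.3. It is to be kept down all the way round. No catch or spring acts on the turn, only 0.02 N m friction: it stays where it is turned to.
- lid_handle (a point): Middle of the lid's handle: a round steel bar 12 mm thick and 140 mm long, parallel to the hinge (the steamer's y), on posts 60 mm to either side, its axis 45 mm above the top of the lid's plate and 39 mm above the plate's slightly raised middle. It lies 215 mm from the hinge line along the lid and 46 mm from it square to the lid: with the lid at angle a, at hinge + (-215 cos a + 46 sin a, 0, 215 sin a + 46 cos a) mm in the steamer's frame.
- lid_hinge (a point): Middle of the lid's hinge line, which runs along the steamer's y at the far rim: at (125, 0, 110) mm in the steamer's frame.
- lid (a joint): Opening angle of the lid, rad: 0 shut, growing as the front edge rises, at most 1.3. 50 degrees is 0.873. No spring or stay: it falls shut from any angle when let go. The lid is a steel plate 254 x 284 x 6 mm with a bar handle, 0.5 to 0.9 kg (3 to 5 N upward at the handle lifts it).
- foil_dish: Bystander: a foil dish with a baked portion, 150 x 85 x 35 mm, loose; origin at the centre of its underside. Leave alone.
- bowl: Bystander: an empty round steel bowl, 110 mm wide, 50 mm high, loose; origin at the centre of its underside. Leave alone.
- jar: Bystander: a glass seasoning jar with a steel cap, 56 mm wide, 85 mm high, loose; origin at the centre of its underside. Leave alone.

How it is judged (in metres and radians):
On the way, in this order (a step that is already met when the one before it is completed fails the run):
1. the knob is held down while it is turned (value of joint vent_press above 0.004 m and value of joint vent_turn above 0.8 rad).
2. the knob is at its end stop (within 0.15 rad) and has sprung up (value of joint vent_press below 0.002 m and value of joint vent_turn above 1.25 rad), for 0.2 s.
3. the lid is raised to 50 degrees, 5 either way (value of joint lid between 0.785 and 0.96 rad), for 0.2 s.
At the end, for the whole second after the job is handed in: The lid stands still (under 0.1 rad/s) at 45 to 55 degrees, carried by the gripper's fingers (more than 1 N between them) and by no other object; the knob is up (under 2 mm) and within 0.15 rad of its end stop; dish, bowl and jar are within 30 mm of where they began (all of step 2 and all of step 3 and velocity of joint lid between -0.1 and 0.1 rad/s and contact force between the fingers and lid above 1 N and contact force between lid and foil_dish below 0.2 N and contact force between lid and bowl below 0.2 N and contact force between lid and jar below 0.2 N and distance of each of foil_dish, bowl, jar from where it was at the start of the episode below 0.03 m); the arm keeps its last pose, push and grip.
It fails at once if the knob is turned on its way (0.45 to 1.15 rad) while it is not held down (under 2.5 mm) (value of joint vent_press below 0.0025 m and value of joint vent_turn between 0.45 and 1.15 rad).
It fails at once if the lid is lifted (over 0.12 rad) before the vent is open (value of joint lid above 0.12 rad and value of joint vent_turn below 1.2 rad).
It fails at once if a bystander is moved more than 30 mm (distance of any of foil_dish, bowl, jar from where it was at the start of the episode above 0.03 m).
It also fails if it takes over 48 s, if anything falls off the work surface, if the arm or the gripper's body presses on something with over 40 N, if the wrist force passes 120 N, or if a joint passes its speed limit or range.

## Working session

There is one attempt and no reset: what is moved stays moved. The work goes in short steps, Python scripts to look and compute and a tool call to move; the robot and the scene stay as the last step left them, time stands still between calls to the robot, and variables do not carry over. Pictures are saved under pics/ and viewed, and the job is handed in when it is done.

Besides the shell and the picture viewer there is one more tool, called after ">>>" in YAML: its name, and indented under it one key for each argument. drive_tool: Moves the arm, as the interface text tells. Shift numbers are shares of 150 mm and turn numbers shares of pi/4 rad, none past 1 either way. Its arguments: {"type":"object","properties":{"series":{"type":"array"},"grip_force":{"type":"number"}},"required":["series"]}

```bash
mkdir -p pics; ls; python3 - <<'E'
from bench import env
import cv2
s=env.get_state();print(s)
for n in("scene","top"):
    p=env.snapshot(n);cv2.imwrite(f"pics/{n}0.png",p[:,:,::-1]);c=env.camera_params(n);print(n,c)
E
```

```text
pics
{'clock': 0.0, 'joint_pos': array([-71.00203245,  39.53319015, -11.14442291,  89.74306955,
         9.01429508,  51.70895949, -12.32602719]), 'qd': array([-0.00199084, -0.03560294, -0.02557247,  0.01130502,  0.09081244,
       -0.10591914, -0.02599459]), 'tau': array([-1.20778270e-03, -5.27558041e+01, -1.26741372e+00, -1.53429759e+01,
       -5.26600331e-02,  6.66684355e-03,  1.85396375e-04]), 'tool_pos': array([183.23736756, 596.83366235, 205.7182113 ]), 'tool_rot': array([[ 2.93334998e-01,  9.56009642e-01, -3.77738213e-04],
       [ 9.56008033e-01, -2.93335200e-01, -1.76125943e-03],
       [-1.79458491e-03,  1.55518267e-04, -9.99998378e-01]]), 'force': array([-0.07548224,  0.58000021,  0.14208179]), 'torque': array([-0.00734618,  0.0294983 , -0.03425498]), 'opening': 1.0030006487255347}
scene {'fx': 515.7458924807434, 'fy': 515.7458924807434, 'cx': 281.71120860775073, 'cy': 209.5121902104935, 'extrinsics': array([[-4.89277471e-02,  9.98726159e-01,  1.23342829e-02,
         3.71386162e+01],
       [ 6.90416542e-01,  4.27421536e-02, -7.22148258e-01,
        -3.04491087e+02],
       [-7.21755550e-01, -2.68172944e-02, -6.91628338e-01,
         2.08442970e+03],
       [ 0.00000000e+00,  0.00000000e+00,  0.00000000e+00,
         1.00000000e+00]])}
top {'fx': 434.3356556133492, 'fy': 434.3356556133492, 'cx': 275.94660877124454, 'cy': 215.4142653381783, 'extrinsics': array([[ 2.70471079e-02, -9.99389036e-01,  2.21361580e-02,
        -4.37582044e+01],
       [-9.85335690e-01, -3.03856982e-02, -1.67899634e-01,
         5.87410455e+02],
       [ 1.68469676e-01, -1.72703470e-02, -9.85555530e-01,
         1.37088939e+03],
       [ 0.00000000e+00,  0.00000000e+00,  0.00000000e+00,
         1.00000000e+00]])}
```

View pics/scene0.png

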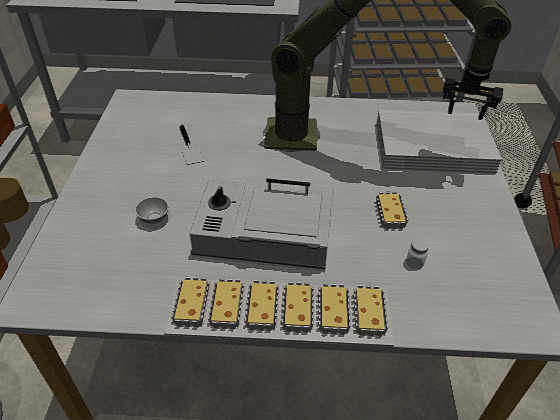

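View pics/top0.png

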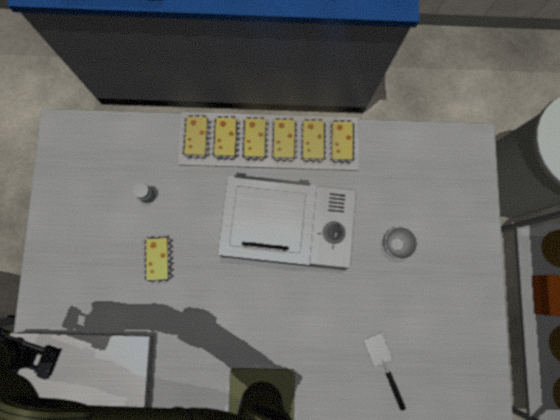

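The scene view shows the steamer at about (262,222) px, with the handle at (288,184) and the knob at (219,200). In the top view the handle is at (265,245), the knob at (334,232), the bowl at (400,242), the dish at (158,258) and the jar at (145,192). Next I'll zoom in for exact points.

```bash
python3 - <<'E'
import cv2
a=cv2.imread("pics/top0.png")[165:280,210:365];cv2.imwrite("pics/topz.png",cv2.resize(a,None,fx=5,fy=5,interpolation=cv2.INTER_CUBIC))
a=cv2.imread("pics/scene0.png")[170:275,180:340];cv2.imwrite("pics/scenez.png",cv2.resize(a,None,fx=5,fy=5,interpolation=cv2.INTER_CUBIC))
E
```

```text
(no output)
```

View pics/topz.png

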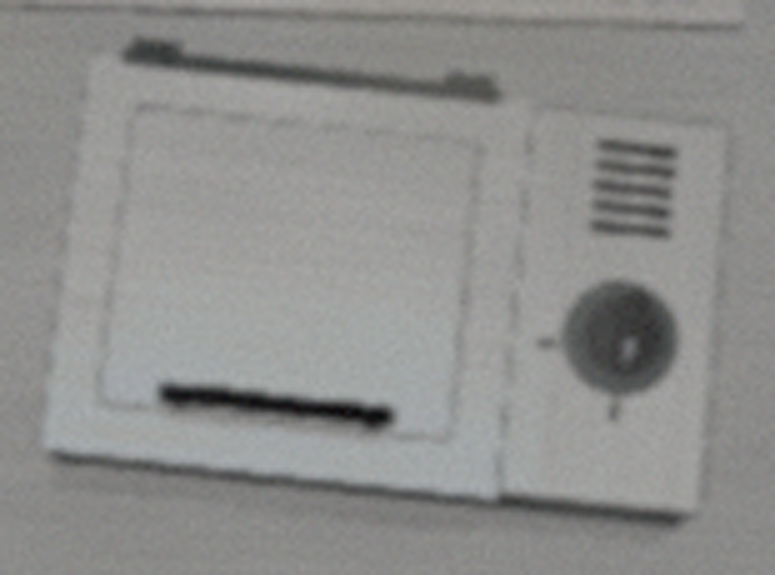

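View pics/scenez.png

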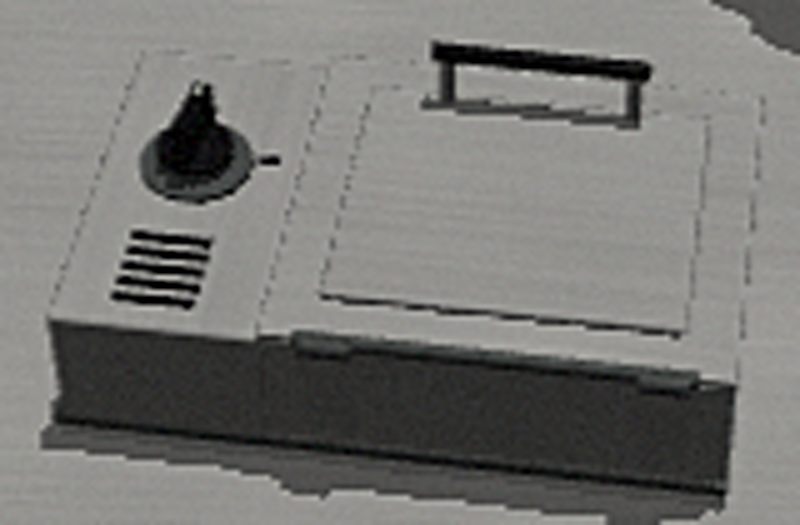

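```bash
cat > h.py <<'E'
import numpy as np
from bench import env
def ray(n,u,v,z,c=None):
    c=c or env.camera_params(n);E=np.array(c["extrinsics"]);R=E[:3,:3];o=-R.T@E[:3,3]
    d=R.T@np.array([(u-c["cx"])/c["fx"],(v-c["cy"])/c["fy"],1]);return o+d*(z-o[2])/d[2]
def rel(R,ang):pass
E
python3 - <<'E'
from h import *
T=lambda u,v,z:ray("top",(u+.5)/5-.5+210,(v+.5)/5-.5+165,z)[:2]
S=lambda u,v,z:ray("scene",(u+.5)/5-.5+180,(v+.5)/5-.5+170,z)[:2]
M=[("hL",T(163,392,156),(-90,70)),("hR",T(390,416,156),(-90,-70)),("ledge FR",T(695,513,105),(-125,-270)),("ledge farR",T(725,125,105),(125,-270)),("knobdisc",T(620,338,123),(-20,-210)),
("lid fl",T(45,450,111),(-127,142)),("lid fr",T(498,497,111),(-127,-142)),
("S hL",S(651,70,156),(-90,70)),("S hR",S(433,50,156),(-90,-70)),("S ledge farR",S(48,321,105),(125,-270)),("S well farL",S(738,383,111),(127,142)),("S disc",S(197,160,122),(-20,-210)),("S ledge FR",S(140,52,105),(-125,-270))]
P=np.array([m[1] for m in M]);Q=np.array([m[2] for m in M],float)
def fit(P,Q):
    pc,qc=P.mean(0),Q.mean(0);H=(Q-qc).T@(P-pc);a=np.arctan2(H[0,1]-H[1,0],H[0,0]+H[1,1]);R=np.array([[np.cos(a),-np.sin(a)],[np.sin(a),np.cos(a)]]);return a,R,pc-R@qc
for idx in (range(len(M)),range(7),range(7,13)):
    idx=list(idx);a,R,t=fit(P[idx],Q[idx]);print(np.degrees(a),t)
    if len(idx)==13:
        for i in idx: print(M[i][0],P[i].round(1),(P[i]-Q[i]@R.T-t).round(1))
        for n,q in(("handle",(-90,0)),("knob",(-20,-210)),("hinge",(125,0))):print(n,R@q+t)
E
```

```text
-3.9723282469242367 [ 5.67590892e+02 -5.19610606e-01]
hL [483.7  73.6] [ 1.  -1.9]
hR [473.3 -62.4] [0.3 1.7]
ledge FR [ 423.6 -254.8] [-0.6  6.4]
ledge farR [ 670.3 -274.3] [-3.3  4.2]
knobdisc [ 528.9 -205. ] [-4.2  3.6]
lid fl [450.5 147.2] [-0.3 -2.7]
lid fr [ 429.6 -132.1] [-1.4  1.3]
S hL [481.2  73.2] [-1.4 -2.3]
S hR [470.6 -65.4] [-2.4 -1.3]
S ledge farR [ 672.9 -281. ] [-0.7 -2.4]
S well farL [703.4 128.1] [-0.7 -4.3]
S disc [ 545.7 -208.2] [12.6  0.4]
S ledge FR [ 425.3 -264. ] [ 1.1 -2.7]
handle [477.80710556   5.71511049]
knob [ 533.09125666 -208.62961801]
hinge [692.29059467  -9.17894547]
-4.205805126187004 [566.79301491   0.99434797]
-3.574522298910479 [568.31135809  -2.49917704]
```

Pose estimate: yaw about -4.1°, centre about (567, 0), with roughly 3 mm scatter. I'll move over the knob and refine with the wrist camera.

>>> drive_tool:
  series:
    - {"linear": [0, 0, -0.6], "rot": [0, 0, 0], "grip": 1}
    - {"linear": [0, 0, -0.6], "rot": [0, 0, 0], "grip": 1}
    - {"linear": [-1, 1, -0.7], "rot": [0, 0, 0], "grip": 1}
    - {"linear": [-1, 1, -0.7], "rot": [0, 0, 0], "grip": 1}
    - {"linear": [-1, 1, -0.7], "rot": [0, 0, 0], "grip": 1}
    - {"linear": [-1, 1, -0.7], "rot": [0, 0, 0], "grip": 1}
    - {"linear": [-1, 1, -0.7], "rot": [0, 0, 0], "grip": 1}
    - {"linear": [-1, 1, -0.7], "rot": [0, 0, 0], "grip": 1}

```text
clock: 0.77
tool_pos: [287.5, 401.8, 311.3]
tool_rot: [[0.303, 0.953, 0.003], [0.953, -0.303, -0.007], [-0.006, 0.005, -1.0]]
force: [-0.3, -0.9, -0.8]
opening: 1.001
```

>>> drive_tool:
  series:
    - {"linear": [-1, 1, 0], "rot": [0, 0, 0], "grip": 1}
    - {"linear": [-1, 1, 0], "rot": [0, 0, 0], "grip": 1}
    - {"linear": [-1, 1, 0], "rot": [0, 0, 0], "grip": 1}
    - {"linear": [-1, 1, 0], "rot": [0, 0, 0], "grip": 1}
    - {"linear": [-1, 1, 0], "rot": [0, 0, 0], "grip": 1}
    - {"linear": [-1, 1, 0], "rot": [0, 0, 0], "grip": 1}

```text
clock: 1.27
tool_pos: [387.3, 206.7, 312.7]
tool_rot: [[0.312, 0.95, 0.003], [0.95, -0.312, -0.011], [-0.01, 0.006, -1.0]]
force: [0.1, -0.6, 0.9]
opening: 0.997
```

>>> drive_tool:
  series:
    - {"linear": [-1, 1, 0], "rot": [0, 0, 0], "grip": 1}
    - {"linear": [-1, 1, 0], "rot": [0, 0, 0], "grip": 1}
    - {"linear": [-1, 1, 0], "rot": [0, 0, 0], "grip": 1}
    - {"linear": [-1, 1, 0], "rot": [0, 0, 0], "grip": 1}
    - {"linear": [-1, 1, 0], "rot": [0, 0, 0], "grip": 1}
    - {"linear": [-1, 1, 0], "rot": [0, 0, 0], "grip": 1}

```text
clock: 1.77
tool_pos: [485.1, 10.1, 315.0]
tool_rot: [[0.321, 0.947, 0.004], [0.947, -0.321, -0.016], [-0.013, 0.009, -1.0]]
force: [0.2, -0.7, 0.6]
opening: 1.0
```

```bash
python3 - <<'E'
from bench import env
s=env.get_state();print(s['clock'],s['tool_pos'],s['joint_pos'])
E
```

```text
1.7667 [485.13134357  10.07408725 315.00146369] [ -3.86295827  20.94473566  -4.97450587 104.40368607   3.29676122
  54.67742264  60.86973792]
```

>>> drive_tool:
  series:
    - {"linear": [-1, 0.7, 0], "rot": [0, 0, 0], "grip": 1}
    - {"linear": [-1, 0.7, 0], "rot": [0, 0, 0], "grip": 1}
    - {"linear": [-1, 0.7, 0], "rot": [0, 0, 0], "grip": 1}
    - {"linear": [-1, 0.7, 0], "rot": [0, 0, 0], "grip": 1}
    - {"linear": [-1, 0.7, 0], "rot": [0, 0, 0], "grip": 1}
    - {"linear": [-1, 0.7, 0], "rot": [0, 0, 0], "grip": 1}
    - {"linear": [-1, 0.7, 0], "rot": [0, 0, 0], "grip": 1}

```text
clock: 2.35
tool_pos: [536.2, -166.6, 317.2]
tool_rot: [[0.324, 0.946, 0.003], [0.946, -0.324, -0.015], [-0.013, 0.007, -1.0]]
force: [0.0, -0.0, -0.1]
opening: 0.998
```

```bash
python3 - <<'E'
from h import *
import cv2,pickle
s=env.get_state();c=env.camera_params("wrist")
p=env.snapshot("wrist");cv2.imwrite("pics/w1.png",p[:,:,::-1]);pickle.dump(c,open("w1.pkl","wb"))
print(s['tool_pos'],s['qd']);print(c)
E
```

```text
[ 536.18986817 -166.5729301   317.22046482] [-2.31734129 -1.11735532 -2.68845774  1.62079693 -0.61541696  0.01999968
 -0.12415558]
{'fx': 325.32755200714087, 'fy': 325.32755200714087, 'cx': 280.27142139461995, 'cy': 211.11394450884643, 'extrinsics': array([[ 3.24184150e-01,  9.45921985e-01, -1.16719938e-02,
        -1.27574780e+01],
       [ 9.06813824e-01, -3.07219661e-01,  2.88625656e-01,
        -6.09300116e+02],
       [ 2.69431487e-01, -1.04152188e-01, -9.57370877e-01,
         3.32451263e+02],
       [ 0.00000000e+00,  0.00000000e+00,  0.00000000e+00,
         1.00000000e+00]])}
```

View pics/w1.png

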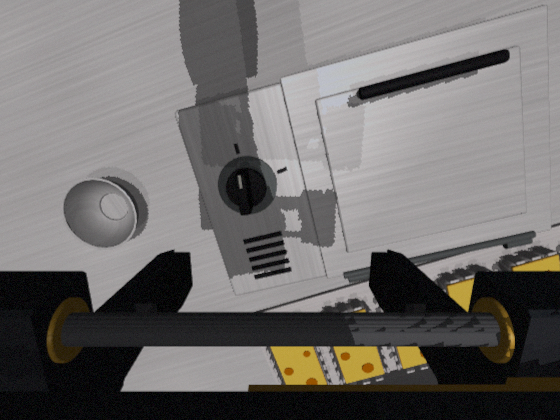

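```bash
python3 - <<'E'
import cv2
a=cv2.imread("pics/w1.png")
b=cv2.resize(a[130:240,190:320],None,fx=6,fy=6,interpolation=cv2.INTER_CUBIC);b=cv2.convertScaleAbs(b,alpha=2.0,beta=10)
cv2.imwrite("pics/w1k.png",b[:600])
E
```

```text
(no output)
```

View pics/w1k.png

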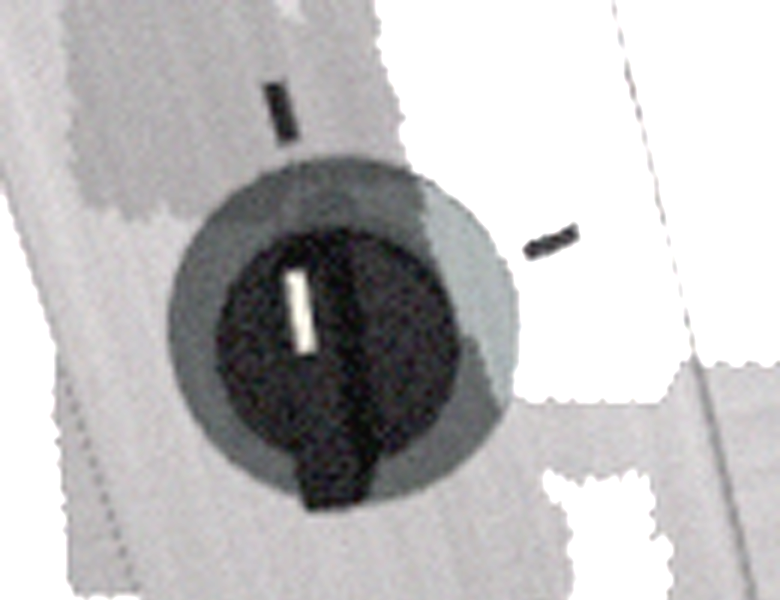

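```bash
python3 - <<'E'
from h import *
import pickle
c=pickle.load(open("w1.pkl","rb"))
W=lambda u,v,z:ray("wrist",(u+.5)/6-.5+190,(v+.5)/6-.5+130,z,c)[:2]
m1,m2=W(290,270,155),W(308,353,155)
d=m1-m2;print("mark",m1,m2,np.degrees(np.arctan2(-d[1],-d[0])),np.linalg.norm(d))
e1,e2=W(303,508,155),W(363,500,155);print("bar far end",e1,e2)
print("ring",W(343,330,106),"disc",W(338,340,123),[W(218,340,123),W(460,340,123)])
f,l=W(281,112,105),W(551,242,105);print("marks",f,l)
R=lambda u,v,z:ray("wrist",u,v,z,c)[:2]
h1,h2=R(359,94,156),R(508,56,156);d=h2-h1;print("handle",h1,h2,(h1+h2)/2,np.degrees(np.arctan2(-d[0],d[1])),np.linalg.norm(d))
p=R(178,112,105);q=R(235,294,105);print("ledge FR, farR",p,q,np.degrees(np.arctan2(*(q-p)[::-1])))
E
```

```text
mark [ 510.09921215 -206.63137893] [ 525.06468595 -208.96306936] -8.855748989803782 15.146028729154834
bar far end [ 551.77504236 -220.14961704] [ 553.85693318 -209.24962539]
ring [ 531.27148367 -210.42042096] disc [ 530.00071589 -208.97560559] [array([ 522.48283613, -231.09671343]), array([ 537.63259536, -186.51905741])]
marks [ 486.50583543 -206.7520173 ] [ 528.03400606 -164.72769095]
handle [473.89516896 -65.7401414 ] [486.69241484  75.34324145] [480.2937919    4.80155003] -5.182942828604704 141.66259357326825
ledge FR, farR [ 426.47309941 -255.48584754] [ 667.8624053  -278.97126313] -5.556970866194842
```

>>> drive_tool:
  series:
    - {"linear": [-0.274, 0.051, 0.4], "rot": [0.01, 0.017, -0.2], "grip": 1}
    - {"linear": [-0.274, 0.051, 0.7], "rot": [0.01, 0.017, -0.2], "grip": 1}
    - {"linear": [-0.274, 0.051, 0.917], "rot": [0.01, 0.017, -0.2], "grip": 1}
    - {"linear": [-0.274, 0.051, 0.917], "rot": [0.01, 0.017, -0.2], "grip": 1}
    - {"linear": [-0.274, 0.051, 0.917], "rot": [0.01, 0.017, -0.2], "grip": 1}
    - {"linear": [-0.274, 0.051, 0.917], "rot": [0.01, 0.017, -0.2], "grip": 1}
    - {"linear": [-0.274, 0.051, 0.917], "rot": [0.01, 0.017, -0.2], "grip": 1}

```text
clock: 2.98
tool_pos: [532.3, -206.4, 182.1]
tool_rot: [[0.166, 0.986, 0.001], [0.986, -0.166, 0.001], [0.001, 0.001, -1.0]]
force: [0.6, 0.1, -0.2]
opening: 1.002
```

```bash
python3 - <<'E'
from h import *
import cv2,pickle
s=env.get_state();c=env.camera_params("wrist")
p=env.snapshot("wrist");cv2.imwrite("pics/w2.png",p[:,:,::-1]);pickle.dump(c,open("w2.pkl","wb"))
print(s['tool_pos'],s['tool_rot'],s['force'],s['joint_pos'])
E
```

```text
[ 532.28288499 -206.42049719  182.10745161] [[ 1.66305428e-01  9.86073328e-01  1.37733198e-03]
 [ 9.86073748e-01 -1.66306638e-01  8.15924776e-04]
 [ 1.03362111e-03  1.22245819e-03 -9.99998719e-01]] [ 0.62846449  0.09677299 -0.21751321] [ 19.85720912  36.95348165  -5.44933982 101.02391092   4.77843422
  42.18280163  92.38369092]
```

View pics/w2.png

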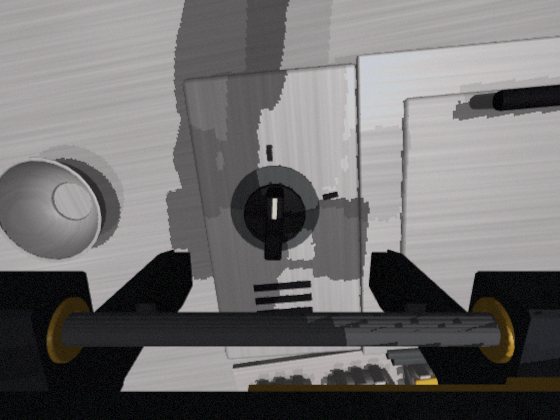

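```bash
python3 - <<'E'
from h import *
import cv2,pickle
c=pickle.load(open("w2.pkl","rb"));W=lambda u,v,z:ray("wrist",u,v,z,c)[:2]
a=cv2.imread("pics/w2.png")
b=cv2.resize(a[160:270,215:335],None,fx=5,fy=5,interpolation=cv2.INTER_CUBIC);cv2.imwrite("pics/w2k.png",cv2.convertScaleAbs(b,alpha=2,beta=10))
print("marker",W(275,199,155),W(274.5,217,155),"end",W(273,258,155),"disc",W(274,217,123),"ring",W(275,209,106))
E
```

```text
marker [ 511.41089737 -206.1204611 ] [ 523.39809096 -208.53886127] end [ 552.18604474 -214.59864255] disc [ 533.18194077 -211.09383574] ring [ 531.85030407 -210.30985411]
```

View pics/w2k.png

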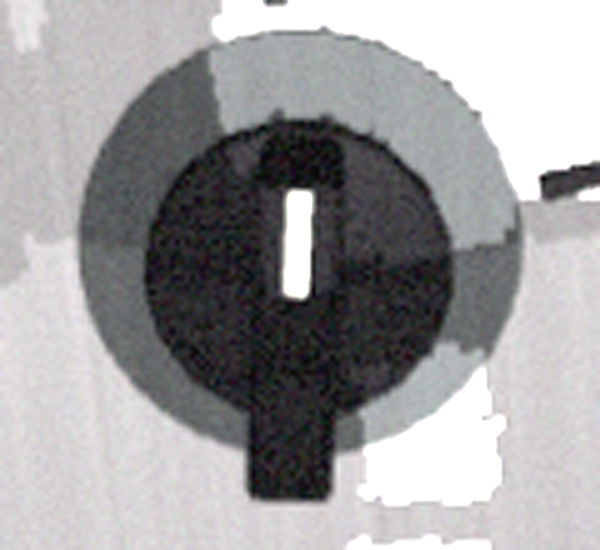

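>>> drive_tool:
  series:
    - {"linear": [-0.026, -0.008, 0.2], "rot": [0, 0, 0.04], "grip": 1}
    - {"linear": [-0.026, -0.008, 0.35], "rot": [0, 0, 0.04], "grip": 1}
    - {"linear": [-0.026, -0.008, 0.37], "rot": [0, 0, 0.04], "grip": 1}
    - {"linear": [-0.026, -0.008, 0.37], "rot": [0, 0, 0.04], "grip": 1}
    - {"linear": [-0.026, -0.008, 0.37], "rot": [0, 0, 0.04], "grip": 1}

```text
clock: 3.45
tool_pos: [532.2, -210.4, 128.8]
tool_rot: [[0.197, 0.98, 0.005], [0.98, -0.197, -0.0], [0.001, 0.005, -1.0]]
force: [-0.1, 0.0, 0.7]
opening: 1.001
```

>>> drive_tool:
  series:
    - {"linear": [-0.001, -0.012, 0.015], "rot": [0, 0, 0], "grip": 1}
    - {"linear": [-0.001, -0.012, 0.015], "rot": [0, 0, 0], "grip": 0.3}
    - {"linear": [-0.001, -0.012, 0.015], "rot": [0, 0, 0], "grip": 0}
    - {"linear": [-0.001, -0.012, 0.015], "rot": [0, 0, 0], "grip": 0}
    - {"linear": [-0.001, -0.012, 0.015], "rot": [0, 0, 0], "grip": 0}
    - {"linear": [-0.001, -0.012, 0.015], "rot": [0, 0, 0], "grip": 0}
    - {"linear": [-0.001, -0.012, 0.015], "rot": [0, 0, 0], "grip": 0}
    - {"linear": [-0.001, -0.012, 0.015], "rot": [0, 0, 0], "grip": 0}
  grip_force: 40

```text
clock: 4.12
tool_pos: [530.4, -210.2, 126.5]
tool_rot: [[0.197, 0.98, 0.005], [0.98, -0.197, -0.0], [0.001, 0.005, -1.0]]
force: [-0.8, 0.2, -0.3]
opening: 0.495
```

>>> drive_tool:
  series:
    - {"linear": [0, 0, 0], "rot": [0, 0, 0], "grip": 0}
    - {"linear": [0, 0, 0], "rot": [0, 0, 0], "grip": 0}
    - {"linear": [0, 0, 0], "rot": [0, 0, 0], "grip": 0}
    - {"linear": [0, 0, 0], "rot": [0, 0, 0], "grip": 0}
    - {"linear": [0, 0, 0], "rot": [0, 0, 0], "grip": 0}
    - {"linear": [0, 0, 0], "rot": [0, 0, 0], "grip": 0}
    - {"linear": [0, 0, 0], "rot": [0, 0, 0], "grip": 0}
  grip_force: 40

```text
clock: 4.7
tool_pos: [530.5, -210.2, 126.5]
tool_rot: [[0.197, 0.98, 0.005], [0.98, -0.197, -0.0], [0.001, 0.005, -1.0]]
force: [0.1, -0.3, 0.3]
opening: 0.003
```

Opening reads 0.003, where about 0.14 is expected for the 12 mm bar, so I'll look.

```bash
python3 - <<'E'
from h import *
import cv2,pickle
s=env.get_state();print(s['opening'],s['joint_pos'])
for n in("wrist","scene","top"):
    p=env.snapshot(n)[:,:,::-1];cv2.imwrite(f"pics/{n}3.png",p)
    if n!="wrist":
        p=p[120:280,150:350] if n=="scene" else p[165:325,210:410]
        cv2.imwrite(f"pics/{n}3z.png",cv2.resize(p,None,fx=3.7,fy=3.7,interpolation=cv2.INTER_CUBIC))
E
```

```text
0.0031209859513616585 [ 19.67283667  41.37258585  -4.48513571 104.14460115   5.14435674
  34.38677278  90.71942229]
```

View pics/wrist3.png

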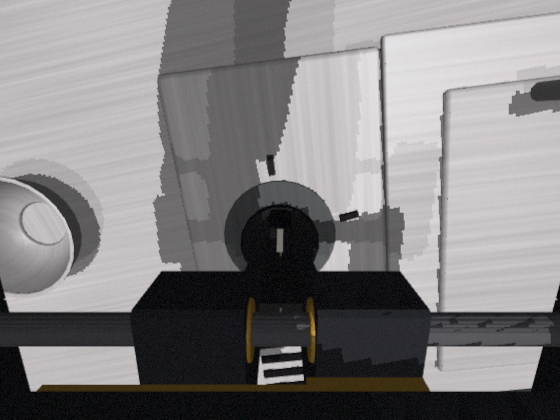

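View pics/scene3z.png

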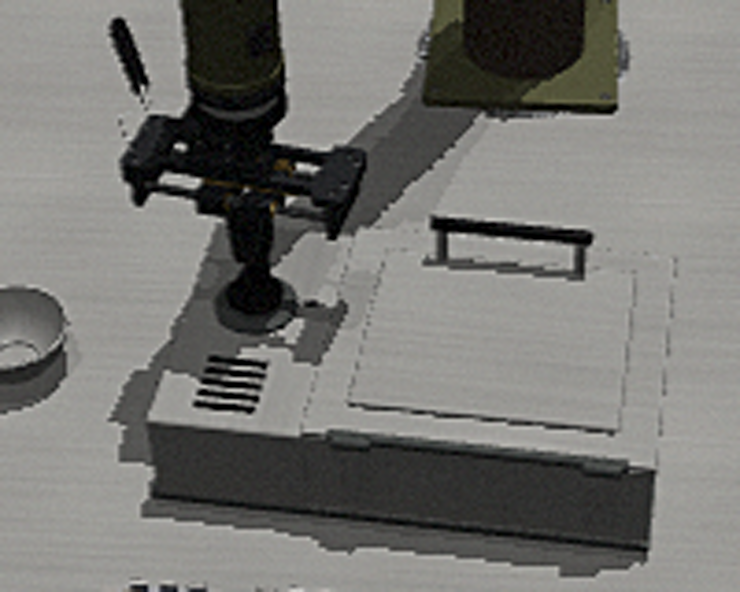

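View pics/top3z.png

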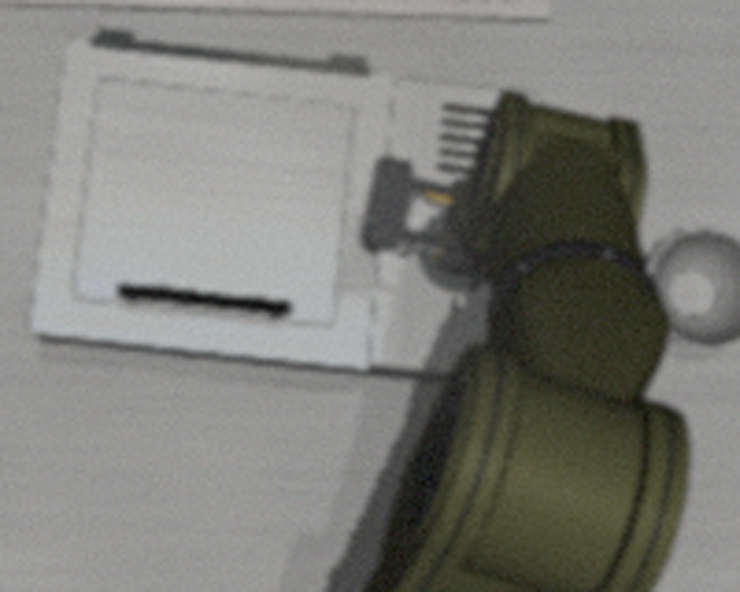

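```bash
python3 - <<'E'
from h import *
import cv2
c=env.camera_params("wrist");E=np.array(c["extrinsics"]);s=env.get_state();R=s['tool_rot'];t=s['tool_pos']
def pr(p,c=c):
    E=np.array(c["extrinsics"]);q=E[:3,:3]@p+E[:3,3];return [c['fx']*q[0]/q[2]+c['cx'],c['fy']*q[1]/q[2]+c['cy']],q[2]
print("tcp",pr(t),"grasp",pr(t-19*R[:,2]),"marker",pr(np.array([517.5,-207.5,155])),"knob grip",pr(np.array([530.5,-210,141])))
cs=env.camera_params("scene");print("scene tcp",pr(t,cs),"grasp",pr(t-19*R[:,2],cs),"knob",pr(np.array([530.5,-210,141]),cs), pr(np.array([553,-214.5,155]),cs),pr(np.array([508,-205.5,155]),cs))
print("tool->cam pos",R.T@(-E[:3,:3].T@E[:3,3]-t))
a=cv2.imread("pics/wrist3.png")
cv2.imwrite("pics/w3k.png",cv2.convertScaleAbs(cv2.resize(a[160:300,210:350],None,fx=4.2,fy=4.2,interpolation=cv2.INTER_CUBIC),alpha=3,beta=20))
a=cv2.imread("pics/scene3.png")
cv2.imwrite("pics/s3k.png",cv2.convertScaleAbs(cv2.resize(a[150:220,180:260],None,fx=8,fy=8,interpolation=cv2.INTER_CUBIC),alpha=2.5,beta=20))
E
```

```text
tcp ([np.float64(279.9245112871462), np.float64(244.6188572220625)], np.float64(190.59198002217113)) grasp ([np.float64(279.95285169287223), np.float64(258.2662864270865)], np.float64(172.36167975305844)) marker ([np.float64(280.21173138466554), np.float64(241.96399636198464)], np.float64(159.50162905344607)) knob grip ([np.float64(280.3675982229683), np.float64(254.91989925633845)], np.float64(176.70893834585056))
scene tcp ([np.float64(218.91911114700466), np.float64(197.22033875502296)], np.float64(1619.7206394098719)) grasp ([np.float64(218.48776684152202), np.float64(192.69441522177868)], np.float64(1606.6500644206626)) knob ([np.float64(218.6512925012591), np.float64(193.8045195277682)], np.float64(1609.6504136500953)) ([np.float64(215.85831095634762), np.float64(195.25230731306354)], np.float64(1583.8487948566387)) ([np.float64(220.7431272163921), np.float64(185.74447710953405)], np.float64(1616.08643897288))
tool->cam pos [-8.07994975e-02 -7.25308499e+01 -1.77341198e+02]
```

View pics/w3k.png

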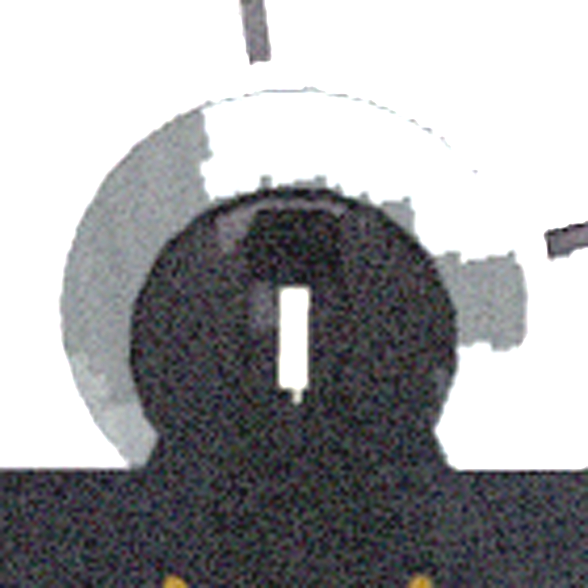

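View pics/s3k.png

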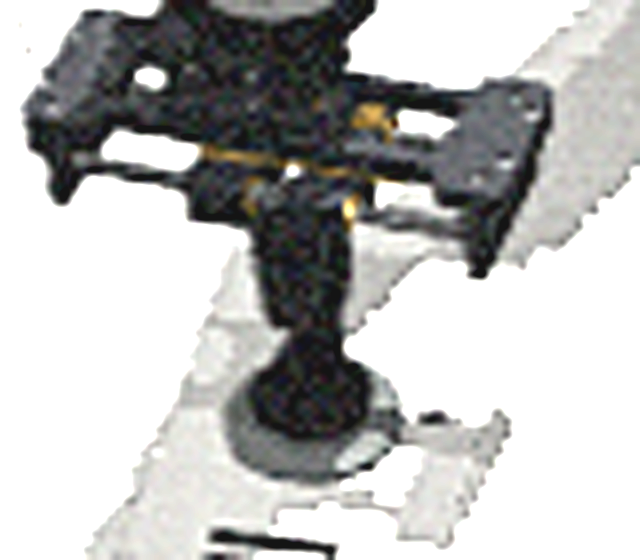

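The images show the fingers centred on the bar, at wrist (280,258), even though the opening reading disagrees. A small push will tell which is right.

>>> drive_tool:
  series:
    - {"linear": [0, 0, 0.02], "rot": [0, 0, 0], "grip": 0}
    - {"linear": [0, 0, 0.02], "rot": [0, 0, 0], "grip": 0}
    - {"linear": [0, 0, 0.02], "rot": [0, 0, 0], "grip": 0}
  grip_force: 40

```text
clock: 5.1
tool_pos: [530.5, -210.2, 123.4]
tool_rot: [[0.197, 0.98, 0.005], [0.98, -0.197, -0.0], [0.001, 0.005, -1.0]]
force: [0.0, 0.5, -0.0]
opening: 0.006
```

```bash
python3 - <<'E'
from h import *
s=env.get_state();print(s['tool_pos'],s['force'],s['torque'],s['opening'],s['qd'])
E
```

```text
[ 530.46440373 -210.16861647  123.38258982] [ 0.00571836  0.45452263 -0.02324615] [-0.00573287  0.03463204  0.0059777 ] 0.006312394660757605 [ 0.05559289  0.07381346  0.00564715  0.18669901 -0.03665563  0.26341026
 -0.00836868]
```

```bash
python3 - <<'E'
from h import *
import cv2
c=env.camera_params("wrist");E=np.array(c["extrinsics"]);s=env.get_state();R=s['tool_rot'];t=s['tool_pos']
def pr(p):
    q=E[:3,:3]@(t+R@np.array(p,float))+E[:3,3];return np.round([c['fx']*q[0]/q[2]+c['cx'],c['fy']*q[1]/q[2]+c['cy'],q[2]],0)
for p in [(44,0,0),(44,-9,0),(44,9,0),(44,-9,-19),(44,-9,-30),(61,-9,0),(61,-9,-30),(61,-9,-50),(44,-9,-50)]:print(p,pr(p))
p=env.snapshot("wrist")[:,:,::-1];cv2.imwrite("pics/wrist4.png",p)
cv2.imwrite("pics/w4k.png",np.clip((cv2.resize(p[190:290,220:340],None,fx=6,fy=6,interpolation=cv2.INTER_CUBIC).astype(float))*6,0,255).astype(np.uint8))
a=cv2.imread("pics/w2.png")
cv2.imwrite("pics/w2f.png",np.clip((cv2.resize(a[230:400,80:480],None,fx=2,fy=2).astype(float))*6,0,255).astype(np.uint8))
E
```

```text
(44, 0, 0) [355. 245. 191.]
(44, -9, 0) [356. 230. 188.]
(44, 9, 0) [354. 259. 193.]
(44, -9, -19) [364. 242. 170.]
(44, -9, -30) [370. 251. 159.]
(61, -9, 0) [385. 230. 188.]
(61, -9, -30) [405. 251. 159.]
(61, -9, -50) [422. 269. 140.]
(44, -9, -50) [382. 269. 140.]
```

View pics/w4k.png

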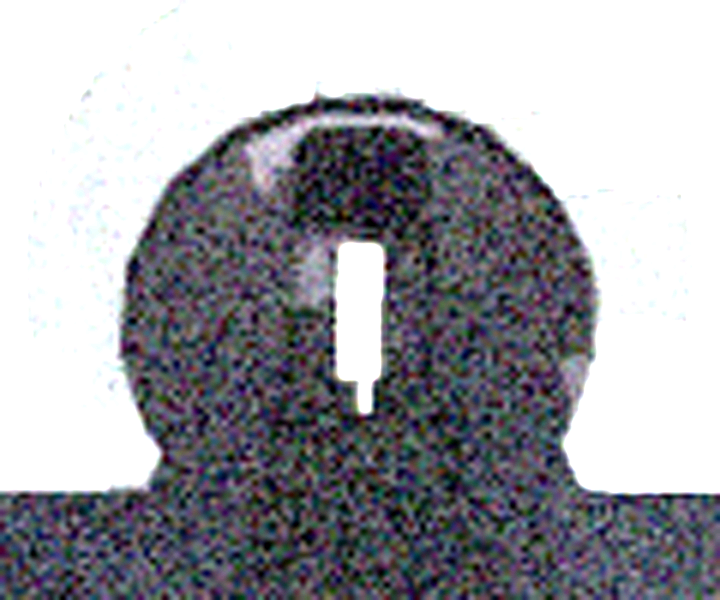

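View pics/w2f.png

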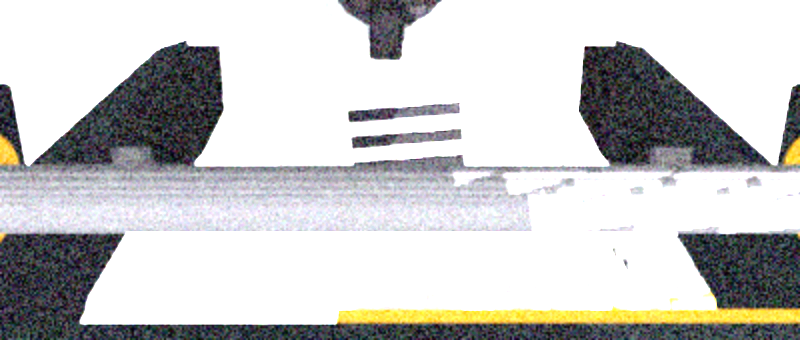

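The wrist view shows the white marker on the bar top, around (280,252), continuing through the slit between the shut fingers. So the real fingertips sit just above the bar top, about 30 mm short of the reported TCP. I'll open and go down in small, force-checked steps.

>>> drive_tool:
  series:
    - {"linear": [0, 0, -0.02], "rot": [0, 0, 0], "grip": 0.7}
    - {"linear": [0, 0, -0.02], "rot": [0, 0, 0], "grip": 0.7}
    - {"linear": [0, 0, -0.02], "rot": [0, 0, 0], "grip": 0.7}
    - {"linear": [0, 0, -0.02], "rot": [0, 0, 0], "grip": 0.7}
    - {"linear": [0, 0, -0.02], "rot": [0, 0, 0], "grip": 0.7}
    - {"linear": [0, 0, 0.04], "rot": [0, 0, 0], "grip": 0.7}
    - {"linear": [0, 0, 0.04], "rot": [0, 0, 0], "grip": 0.7}

```text
clock: 5.73
tool_pos: [529.5, -209.8, 116.0]
tool_rot: [[0.197, 0.98, 0.003], [0.98, -0.197, 0.0], [0.001, 0.003, -1.0]]
force: [-0.5, 0.4, 0.3]
opening: 0.508
```

>>> drive_tool:
  series:
    - {"linear": [0, 0, 0.04], "rot": [0, 0, 0], "grip": 0.7}
    - {"linear": [0, 0, 0.04], "rot": [0, 0, 0], "grip": 0.7}

```text
clock: 5.9
tool_pos: [528.6, -209.4, 108.5]
tool_rot: [[0.197, 0.98, 0.0], [0.98, -0.197, 0.001], [0.001, 0.0, -1.0]]
force: [-0.9, 0.7, 0.1]
opening: 0.664
```

>>> drive_tool:
  series:
    - {"linear": [0, 0, 0.04], "rot": [0, 0, 0], "grip": 0.7}
    - {"linear": [0, 0, 0.04], "rot": [0, 0, 0], "grip": 0.7}

```text
clock: 6.07
tool_pos: [527.7, -209.1, 101.2]
tool_rot: [[0.196, 0.981, -0.002], [0.981, -0.196, 0.002], [0.002, -0.002, -1.0]]
force: [0.3, 0.4, 0.3]
opening: 0.701
```

>>> drive_tool:
  series:
    - {"linear": [0, 0.02, 0.03], "rot": [0, 0, 0], "grip": 0.7}
    - {"linear": [0, 0.02, 0.03], "rot": [0, 0, 0], "grip": 0.7}
    - {"linear": [0, 0.02, 0.03], "rot": [0, 0, 0], "grip": 0.7}

```text
clock: 6.32
tool_pos: [530.7, -209.6, 96.4]
tool_rot: [[0.196, 0.981, -0.002], [0.981, -0.196, 0.002], [0.002, -0.002, -1.0]]
force: [-0.1, 0.7, -0.3]
opening: 0.701
```

>>> drive_tool:
  series:
    - {"linear": [0, 0, 0], "rot": [0, 0, 0], "grip": 0}
    - {"linear": [0, 0, 0], "rot": [0, 0, 0], "grip": 0}
    - {"linear": [0, 0, 0], "rot": [0, 0, 0], "grip": 0}
    - {"linear": [0, 0, 0], "rot": [0, 0, 0], "grip": 0}
    - {"linear": [0, 0, 0], "rot": [0, 0, 0], "grip": 0}
    - {"linear": [0, 0, 0], "rot": [0, 0, 0], "grip": 0}
    - {"linear": [0, 0, 0], "rot": [0, 0, 0], "grip": 0}
    - {"linear": [0, 0, 0], "rot": [0, 0, 0], "grip": 0}
  grip_force: 40

```text
clock: 6.98
tool_pos: [530.5, -210.8, 96.5]
tool_rot: [[0.197, 0.98, -0.002], [0.98, -0.197, 0.001], [0.0, -0.002, -1.0]]
force: [1.0, 0.6, 0.8]
opening: 0.135
```

>>> drive_tool:
  series:
    - {"linear": [0, 0, 0], "rot": [0, 0, 0], "grip": 0}
    - {"linear": [0, 0, 0], "rot": [0, 0, 0], "grip": 0}
    - {"linear": [0, 0, 0], "rot": [0, 0, 0], "grip": 0}
  grip_force: 40

```text
clock: 7.23
tool_pos: [530.6, -210.6, 96.5]
tool_rot: [[0.197, 0.98, -0.002], [0.98, -0.197, 0.001], [0.0, -0.002, -1.0]]
force: [-0.3, -0.2, -0.5]
opening: 0.136
```

```bash
python3 - <<'E'
from h import *
import cv2
s=env.get_state();print(s['tool_pos'],s['force'],s['torque'],s['opening'],s['joint_pos'])
p=env.snapshot("wrist")[:,:,::-1];cv2.imwrite("pics/wrist5.png",p)
E
```

```text
[ 530.56357629 -210.62981185   96.51122809] [-0.32926204 -0.15018742 -0.51903339] [-0.0136902   0.01922149 -0.04150261] 0.13646514998858145 [ 19.44919164  44.17778252  -4.13114382 104.78772563   5.52061958
  31.3531424   90.40897106]
```

View pics/wrist5.png

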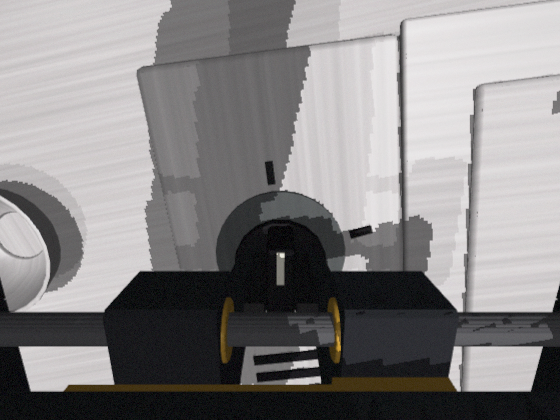

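Bar gripped: opening 0.136, as expected. Now I'll press.

>>> drive_tool:
  series:
    - {"linear": [0, 0, 0.03], "rot": [0, 0, 0], "grip": 0}
    - {"linear": [0, 0, 0.05], "rot": [0, 0, 0], "grip": 0}
    - {"linear": [0, 0, 0.05], "rot": [0, 0, 0], "grip": 0}
    - {"linear": [0, 0, 0.05], "rot": [0, 0, 0], "grip": 0}

```text
clock: 7.62
tool_pos: [530.6, -210.7, 89.7]
tool_rot: [[0.197, 0.98, -0.002], [0.98, -0.197, 0.001], [0.0, -0.002, -1.0]]
force: [-0.9, -1.0, 9.1]
opening: 0.129
```

>>> drive_tool:
  series:
    - {"linear": [0, 0, 0.01], "rot": [0, 0, 0.05], "grip": 0}
    - {"linear": [0, 0, 0.01], "rot": [0, 0, 0.12], "grip": 0}
    - {"linear": [0, 0, 0.01], "rot": [0, 0, 0.19], "grip": 0}
    - {"linear": [0, 0, 0.01], "rot": [0, 0, 0.25], "grip": 0}
    - {"linear": [0, 0, 0.01], "rot": [0, 0, 0.25], "grip": 0}

```text
clock: 8.03
tool_pos: [530.8, -210.4, 89.4]
tool_rot: [[0.386, 0.922, -0.001], [0.922, -0.386, 0.0], [-0.0, -0.001, -1.0]]
force: [-2.4, -0.2, 12.0]
opening: 0.131
```

>>> drive_tool:
  series:
    - {"linear": [0, 0, 0.005], "rot": [0, 0, 0.1], "grip": 0}
    - {"linear": [0, 0, 0.005], "rot": [0, 0, 0.22], "grip": 0}
    - {"linear": [0, 0, 0.005], "rot": [0, 0, 0.34], "grip": 0}
    - {"linear": [0, 0, 0.005], "rot": [0, 0, 0.46], "grip": 0}
    - {"linear": [0, 0, 0.005], "rot": [0, 0, 0.58], "grip": 0}
    - {"linear": [0, 0, 0.005], "rot": [0, 0, 0.7], "grip": 0}
    - {"linear": [0, 0, 0.005], "rot": [0, 0, 0.8], "grip": 0}
    - {"linear": [0, 0, 0.005], "rot": [0, 0, 0.8], "grip": 0}

```text
clock: 8.7
tool_pos: [531.5, -209.7, 89.5]
tool_rot: [[0.856, 0.517, 0.0], [0.517, -0.856, 0.001], [0.001, -0.0, -1.0]]
force: [-2.4, 1.9, 9.1]
opening: 0.133
```

>>> drive_tool:
  series:
    - {"linear": [0, 0, 0.01], "rot": [0, 0, 0.1], "grip": 0}
    - {"linear": [0, 0, 0.01], "rot": [0, 0, 0.22], "grip": 0}
    - {"linear": [0, 0, 0.01], "rot": [0, 0, 0.34], "grip": 0}
    - {"linear": [0, 0, 0.01], "rot": [0, 0, 0.46], "grip": 0}
    - {"linear": [0, 0, 0.01], "rot": [0, 0, 0.54], "grip": 0}
    - {"linear": [0, 0, 0.01], "rot": [0, 0, 0.54], "grip": 0}

```text
clock: 9.2
tool_pos: [532.2, -209.5, 89.4]
tool_rot: [[0.993, 0.117, 0.002], [0.117, -0.993, 0.0], [0.002, -0.0, -1.0]]
force: [-2.4, 1.9, 13.4]
opening: 0.131
```

```bash
python3 - <<'E'
from h import *
s=env.get_state();R=s['tool_rot'];print(s['tool_pos'],s['force'],s['torque'],s['opening'],s['joint_pos'][6],np.degrees(np.arctan2(R[1,0],R[0,0])))
E
```

```text
[ 532.23261973 -209.49582067   89.36004068] [-2.37345882  1.87798228 13.37047568] [0.35492073 0.39888633 0.00327062] 0.13068504487940802 43.69657436878889 6.700996667230215
```

>>> drive_tool:
  series:
    - {"linear": [0, 0, 0.003], "rot": [0, 0, 0.06], "grip": 0}
    - {"linear": [0, 0, 0.003], "rot": [0, 0, 0.12], "grip": 0}
    - {"linear": [0, 0, 0.003], "rot": [0, 0, 0.12], "grip": 0}
    - {"linear": [0, 0, 0.003], "rot": [0, 0, 0.12], "grip": 0}

```text
clock: 9.53
tool_pos: [532.3, -209.6, 89.8]
tool_rot: [[1.0, 0.026, 0.002], [0.026, -1.0, -0.0], [0.002, 0.0, -1.0]]
force: [-2.6, 0.4, 9.5]
opening: 0.134
```

```bash
python3 - <<'E'
from h import *
s=env.get_state();R=s['tool_rot'];print(s['tool_pos'],s['force'],s['torque'],s['opening'],s['joint_pos'][6],np.degrees(np.arctan2(R[1,0],R[0,0])))
E
```

```text
[ 532.34401289 -209.55425318   89.79450259] [-2.62777103  0.35570278  9.48613291] [0.03062838 0.5267918  0.7589692 ] 0.13375533298165732 40.22930997871257 1.471682444030608
```

The end stop is felt: 0.76 N m at tool angle 1.5°. Releasing and lifting straight up.

>>> drive_tool:
  series:
    - {"linear": [0, 0, 0], "rot": [0, 0, 0], "grip": 0.8}
    - {"linear": [0, 0, 0], "rot": [0, 0, 0], "grip": 0.8}
    - {"linear": [0, 0, 0], "rot": [0, 0, 0], "grip": 0.8}
    - {"linear": [0, 0, 0], "rot": [0, 0, 0], "grip": 0.8}
    - {"linear": [0, 0, 0], "rot": [0, 0, 0], "grip": 0.8}
    - {"linear": [0, 0, -0.2], "rot": [0, 0, 0], "grip": 0.8}
    - {"linear": [0, 0, -0.5], "rot": [0, 0, 0], "grip": 0.8}
    - {"linear": [0, 0, -0.9], "rot": [0, 0, 0], "grip": 0.8}

```text
clock: 10.2
tool_pos: [529.0, -208.6, 202.4]
tool_rot: [[1.0, 0.025, -0.005], [0.025, -1.0, 0.002], [-0.005, -0.002, -1.0]]
force: [0.3, 0.2, 0.3]
opening: 0.714
```

>>> drive_tool:
  series:
    - {"linear": [0, 0, -0.6], "rot": [0, 0, 0], "grip": 0.8}
    - {"linear": [0, 0, -0.6], "rot": [0, 0, 0], "grip": 0.8}
    - {"linear": [0, 0, -0.6], "rot": [0, 0, 0], "grip": 0.8}
    - {"linear": [0, 0, -0.6], "rot": [0, 0, 0], "grip": 0.8}

```text
clock: 10.53
tool_pos: [529.6, -209.5, 294.2]
tool_rot: [[1.0, 0.025, -0.003], [0.025, -1.0, 0.001], [-0.002, -0.001, -1.0]]
force: [0.1, -0.8, 0.5]
opening: 0.799
```

```bash
python3 - <<'E'
from h import *
import cv2,pickle
s=env.get_state();c=env.camera_params("wrist");print(s['tool_pos'],s['tool_rot'],s['force'],s['opening'],s['joint_pos'])
pickle.dump(c,open("w6.pkl","wb"))
p=env.snapshot("wrist")[:,:,::-1];cv2.imwrite("pics/wrist6.png",p)
E
```

```text
[ 529.64723869 -209.45990713  294.23605906] [[ 0.99969535  0.02455359 -0.0025165 ]
 [ 0.02455625 -0.99969792  0.00103115]
 [-0.00249042 -0.00109263 -0.9999963 ]] [ 0.13539368 -0.77519456  0.5436427 ] 0.7985421113950795 [  2.08652583  31.4371431   25.28086573  93.66823175 -15.14247897
  58.46967519  33.53170231]
```

View pics/wrist6.png

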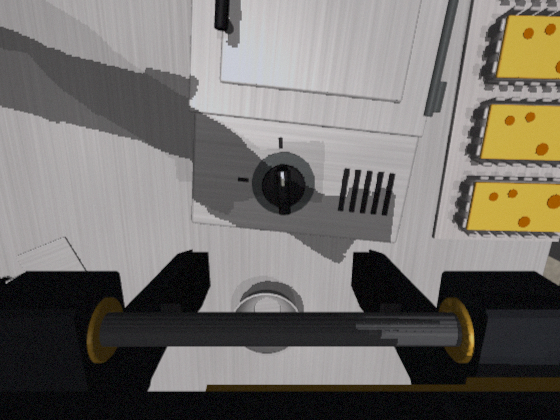

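```bash
python3 - <<'E'
from h import *
import cv2,pickle
c=pickle.load(open("w6.pkl","rb"));W=lambda u,v,z:ray("wrist",u,v,z,c)[:2]
p=cv2.imread("pics/wrist6.png")
cv2.imwrite("pics/w6k.png",np.clip(cv2.resize(p[130:230,220:345],None,fx=6,fy=6,interpolation=cv2.INTER_CUBIC).astype(float)*3,0,255).astype(np.uint8))
E
```

```text
(no output)
```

View pics/w6k.png

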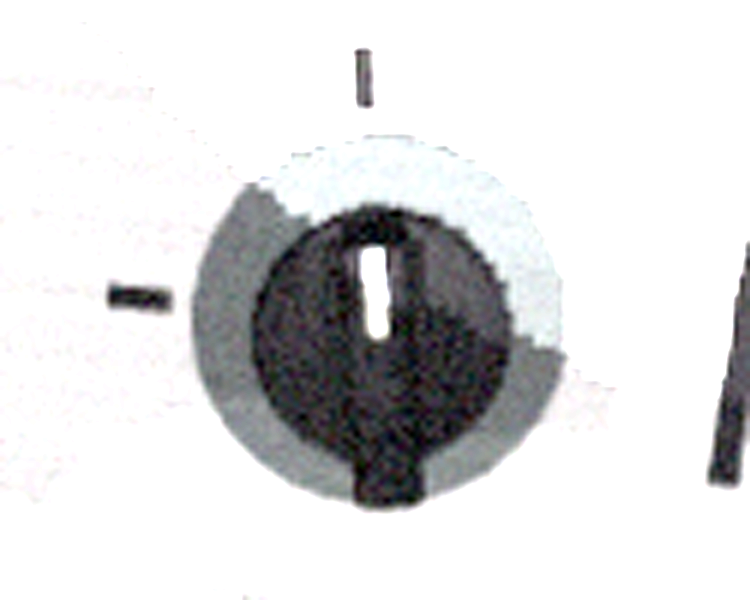

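>>> drive_tool:
  series:
    - {"linear": [-0.29, -1, 0], "rot": [0, 0, 0.14], "grip": 0.8}
    - {"linear": [-0.29, -1, 0], "rot": [0, 0, 0.14], "grip": 0.8}
    - {"linear": [-0.29, -1, 0], "rot": [0, 0, 0.14], "grip": 0.8}
    - {"linear": [-0.29, -1, 0], "rot": [0, 0, 0.14], "grip": 0.8}
    - {"linear": [-0.29, -1, 0], "rot": [0, 0, 0.14], "grip": 0.8}

```text
clock: 11.0
tool_pos: [476.9, -51.6, 289.2]
tool_rot: [[0.997, -0.075, -0.017], [-0.075, -0.997, 0.008], [-0.018, -0.007, -1.0]]
force: [0.5, 0.1, 0.2]
opening: 0.798
```

```bash
python3 - <<'E'
from h import *
import pickle
c=pickle.load(open("w6.pkl","rb"));W=lambda u,v,z:ray("wrist",(u+.5)/6-.5+220,(v+.5)/6-.5+130,z,c)[:2]
a,b,e=W(373,248,155),W(378,337,155),W(388,503,155)
l,f=W(364,77,105),W(140,299,105);k=W(377,320,106)
print(a,b,e,np.degrees(np.arctan2(*(e-a)[::-1])),"marks",l,f,"ring",k,np.degrees(np.arctan2(*(k-f)[::-1])),np.degrees(np.arctan2(*(k-l)[::-1])))
E
```

```text
[ 530.3919064 -188.1910448] [ 531.59195581 -202.94447479] [ 534.02937165 -231.5048408 ] -85.19960045747627 marks [ 528.26092713 -164.60723997] [ 486.65222725 -207.06754942] ring [ 531.82481392 -209.82425021] -3.4921994714537945 -85.49341263162597
```

>>> drive_tool:
  series:
    - {"linear": [0.05, -0.37, 0.3], "rot": [-0.01, 0.02, 0.01], "grip": 0.8}
    - {"linear": [0.05, -0.37, 0.3], "rot": [-0.01, 0.02, 0.01], "grip": 0.8}
    - {"linear": [0.05, -0.37, 0.3], "rot": [-0.01, 0.02, 0.01], "grip": 0.8}
    - {"linear": [0.05, -0.37, 0.3], "rot": [-0.01, 0.02, 0.01], "grip": 0.8}
    - {"linear": [0.05, -0.37, 0.3], "rot": [-0.01, 0.02, 0.01], "grip": 0.8}

```text
clock: 11.42
tool_pos: [486.6, 2.4, 243.2]
tool_rot: [[0.996, -0.084, -0.006], [-0.084, -0.996, -0.003], [-0.005, 0.003, -1.0]]
force: [-1.5, 0.2, 0.1]
opening: 0.795
```

```bash
python3 - <<'E'
from h import *
import cv2,pickle
s=env.get_state();c=env.camera_params("wrist");print(s['tool_pos'],s['tool_rot'],s['force'],s['opening'],s['joint_pos'])
pickle.dump(c,open("w7.pkl","wb"))
p=env.snapshot("wrist")[:,:,::-1];cv2.imwrite("pics/wrist7.png",p)
E
```

```text
[486.55299449   2.36303777 243.20423466] [[ 0.99648418 -0.08359319 -0.00560824]
 [-0.0836094  -0.99649489 -0.00271999]
 [-0.00536121  0.00317933 -0.99998057]] [-1.45164304  0.24066555  0.13501715] 0.7947536276147298 [-22.870118    28.4667187   26.53098913 111.13845783 -17.40078811
  44.65059216   8.66828823]
```

View pics/wrist7.png

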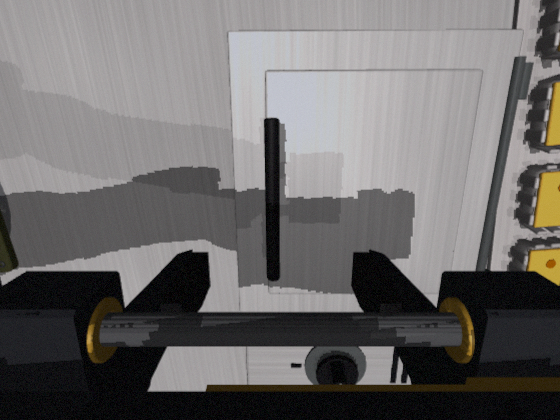

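The knob bar now lies at -85.2°, about 80° of turn, so it is at its stop. The handle is visible at column 272, rows 119–279.

```bash
python3 - <<'E'
from h import *
import pickle
c=pickle.load(open("w7.pkl","rb"));W=lambda u,v,z:ray("wrist",u,v,z,c)[:2]
a,b=W(272,119,156),W(273,279,156);print(a,b,(a+b)/2,np.linalg.norm(a-b),np.degrees(np.arctan2(*(a-b)[::-1]))-90)
R=env.get_state()['tool_rot'];t=env.get_state()['tool_pos']
m=(a+b)/2;print(R.T@(np.array([m[0],m[1],111])-t)/150)
E
```

```text
[485.65169302  72.83155568] [473.86604108 -65.6435426 ] [479.75886705   3.59400654] 138.975733255935 -4.864735109707439
[-0.04688142 -0.01025966  0.88618752]
```

>>> drive_tool:
  series:
    - {"linear": [-0.047, -0.01, 0.2], "rot": [0, 0, 0], "grip": 0.8}
    - {"linear": [-0.047, -0.01, 0.4], "rot": [0, 0, 0], "grip": 0.8}
    - {"linear": [-0.047, -0.01, 0.6], "rot": [0, 0, 0], "grip": 0.8}
    - {"linear": [-0.047, -0.01, 0.75], "rot": [0, 0, 0], "grip": 0.8}
    - {"linear": [-0.047, -0.01, 0.75], "rot": [0, 0, 0], "grip": 0.8}
    - {"linear": [-0.047, -0.01, 0.75], "rot": [0, 0, 0], "grip": 0.8}

```text
clock: 11.97
tool_pos: [479.5, 2.0, 131.4]
tool_rot: [[0.996, -0.088, -0.005], [-0.088, -0.996, -0.003], [-0.005, 0.004, -1.0]]
force: [0.3, -0.3, 0.6]
opening: 0.801
```

>>> drive_tool:
  series:
    - {"linear": [0, -0.01, 0.06], "rot": [0, 0, 0], "grip": 0.8}
    - {"linear": [0, -0.01, 0.12], "rot": [0, 0, 0], "grip": 0.8}
    - {"linear": [0, -0.01, 0.12], "rot": [0, 0, 0], "grip": 0.8}
    - {"linear": [0, -0.01, 0.12], "rot": [0, 0, 0], "grip": 0.8}

```text
clock: 12.3
tool_pos: [479.5, 3.5, 113.5]
tool_rot: [[0.996, -0.088, -0.005], [-0.088, -0.996, -0.003], [-0.005, 0.004, -1.0]]
force: [-0.7, -0.1, 0.8]
opening: 0.803
```

>>> drive_tool:
  series:
    - {"linear": [0, 0, 0], "rot": [0, 0, 0], "grip": 0}
    - {"linear": [0, 0, 0], "rot": [0, 0, 0], "grip": 0}
    - {"linear": [0, 0, 0], "rot": [0, 0, 0], "grip": 0}
    - {"linear": [0, 0, 0], "rot": [0, 0, 0], "grip": 0}
    - {"linear": [0, 0, 0], "rot": [0, 0, 0], "grip": 0}
    - {"linear": [0, 0, 0], "rot": [0, 0, 0], "grip": 0}
    - {"linear": [0, 0, 0], "rot": [0, 0, 0], "grip": 0}
    - {"linear": [0, 0, 0], "rot": [0, 0, 0], "grip": 0}
  grip_force: 35

```text
clock: 12.97
tool_pos: [479.5, 3.4, 113.6]
tool_rot: [[0.996, -0.088, -0.005], [-0.088, -0.996, -0.003], [-0.005, 0.004, -1.0]]
force: [0.7, 0.3, 0.0]
opening: 0.217
```

>>> drive_tool:
  series:
    - {"linear": [0, 0, 0], "rot": [0, 0, 0], "grip": 0}
    - {"linear": [0, 0, 0], "rot": [0, 0, 0], "grip": 0}
    - {"linear": [0, 0, 0], "rot": [0, 0, 0], "grip": 0}
    - {"linear": [0, 0, 0], "rot": [0, 0, 0], "grip": 0}

```text
clock: 13.3
tool_pos: [479.1, 3.5, 113.5]
tool_rot: [[0.996, -0.087, -0.006], [-0.087, -0.996, -0.003], [-0.006, 0.004, -1.0]]
force: [-0.8, 0.2, 2.6]
opening: 0.118
```

Opening 0.118 with an upward force of 2.6 N suggests the pad tips are pinching above the bar's diameter. I'll regrip 14 mm deeper.

>>> drive_tool:
  series:
    - {"linear": [0, 0, 0], "rot": [0, 0, 0], "grip": 0.5}
    - {"linear": [0, 0, 0], "rot": [0, 0, 0], "grip": 0.5}
    - {"linear": [0, 0, 0], "rot": [0, 0, 0], "grip": 0.5}
    - {"linear": [0, 0, 0.05], "rot": [0, 0, 0], "grip": 0.5}
    - {"linear": [0, 0, 0.09], "rot": [0, 0, 0], "grip": 0.5}
    - {"linear": [0, 0, 0.09], "rot": [0, 0, 0], "grip": 0.5}
    - {"linear": [0, 0, 0.09], "rot": [0, 0, 0], "grip": 0.5}

```text
clock: 13.88
tool_pos: [478.5, 3.4, 99.4]
tool_rot: [[0.996, -0.088, -0.007], [-0.088, -0.996, -0.003], [-0.007, 0.004, -1.0]]
force: [0.9, 0.2, -0.0]
opening: 0.5
```

>>> drive_tool:
  series:
    - {"linear": [0, 0, 0], "rot": [0, 0, 0], "grip": 0}
    - {"linear": [0, 0, 0], "rot": [0, 0, 0], "grip": 0}
    - {"linear": [0, 0, 0], "rot": [0, 0, 0], "grip": 0}
    - {"linear": [0, 0, 0], "rot": [0, 0, 0], "grip": 0}
    - {"linear": [0, 0, 0], "rot": [0, 0, 0], "grip": 0}
    - {"linear": [0, 0, 0], "rot": [0, 0, 0], "grip": 0}
    - {"linear": [0, 0, 0], "rot": [0, 0, 0], "grip": 0}
    - {"linear": [0, 0, 0], "rot": [0, 0, 0], "grip": 0}
  grip_force: 35

```text
clock: 14.55
tool_pos: [478.9, 3.4, 99.5]
tool_rot: [[0.996, -0.087, -0.007], [-0.087, -0.996, -0.003], [-0.006, 0.004, -1.0]]
force: [0.2, -0.8, 1.6]
opening: 0.1
```

```bash
python3 - <<'E'
from h import *
import cv2,pickle
s=env.get_state();print(s['tool_pos'],s['force'],s['torque'],s['opening'])
p=env.snapshot("wrist")[:,:,::-1];cv2.imwrite("pics/wrist8.png",p)
s=env.get_state();print(s['tool_pos'],s['force'],s['torque'],s['opening'])
E
```

```text
[478.94222062   3.41061597  99.53854735] [ 0.20038732 -0.80085915  1.56286254] [-0.04020746 -0.10209117  0.0968938 ] 0.09959060290370518
[478.9582624    3.39726355  99.51609118] [0.57031337 0.46153284 1.01922747] [-0.15295613 -0.07620106  0.06633877] 0.09777062569945282
```

View pics/wrist8.png

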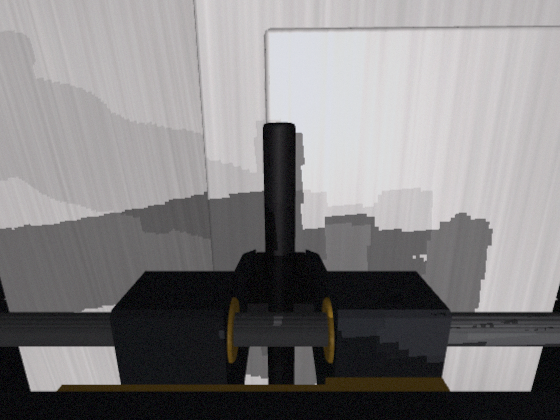

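>>> drive_tool:
  series:
    - {"linear": [0, 0, 0], "rot": [0, 0, 0], "grip": 0}
    - {"linear": [0, 0, 0], "rot": [0, 0, 0], "grip": 0}
    - {"linear": [0, 0, 0], "rot": [0, 0, 0], "grip": 0}
    - {"linear": [0, 0, 0], "rot": [0, 0, 0], "grip": 0}
  grip_force: 25

```text
clock: 14.93
tool_pos: [478.9, 3.4, 99.5]
tool_rot: [[0.996, -0.087, -0.007], [-0.087, -0.996, -0.003], [-0.006, 0.004, -1.0]]
force: [0.6, -0.8, 0.8]
opening: 0.106
```

Opening varies with grip force (0.098 at 35 N, 0.106 at 25 N), so this is contact softness and the bar is held. Now I'll lift along the hinge arc.

>>> drive_tool:
  series:
    - {"linear": [0.012, 0, -0.075], "rot": [0, -0.02, 0], "grip": 0}
    - {"linear": [0.028, 0, -0.148], "rot": [0, -0.04, 0], "grip": 0}
    - {"linear": [0.055, 0, -0.245], "rot": [0, -0.067, 0], "grip": 0}
    - {"linear": [0.089, 0, -0.338], "rot": [0, -0.093, 0], "grip": 0}
    - {"linear": [0.129, 0, -0.43], "rot": [0, -0.12, 0], "grip": 0}
    - {"linear": [0.176, 0, -0.517], "rot": [0, -0.147, 0], "grip": 0}
    - {"linear": [0.215, 0, -0.581], "rot": [0, -0.167, 0], "grip": 0}
    - {"linear": [0.215, 0, -0.581], "rot": [0, -0.167, 0], "grip": 0}
  grip_force: 30

```text
clock: 15.6
tool_pos: [512.1, 0.7, 187.0]
tool_rot: [[0.987, -0.087, -0.137], [-0.087, -0.996, 0.008], [-0.138, 0.004, -0.99]]
force: [-0.4, -0.6, -4.3]
opening: 0.094
```

```bash
cat >> h.py <<'E'
def lid():
    s=env.get_state();R=s['tool_rot'];t=s['tool_pos'];h=t-56.5*R[:,2]
    y=np.radians(-4.9);ex=np.array([np.cos(y),np.sin(y)]);H0=np.array([478.9,3.4,156.])
    d=h-H0;x=d[:2]@ex-215;z=d[2]+46
    a=np.degrees(np.arctan2(z,-x)-np.arctan2(46,215));print("angle",a,"radius",np.hypot(x,z),"exp",np.hypot(215,46),"xz",x,z,"lat",d[:2]@[-ex[1],ex[0]])
    print(t,R.round(3).tolist(),s['force'],s['opening'],s['clock'],s['joint_pos'].round(1))
    for A in(0.25,25,30,35,40,45,50):
        if A<a:continue
        q=np.radians(A);hx=-215*np.cos(q)+46*np.sin(q);hz=215*np.sin(q)+46*np.cos(q);th=np.radians(.3*A)
        zt=np.array([-np.sin(th)*ex[0],-np.sin(th)*ex[1],-np.cos(th)])
        T=H0+np.r_[ex*(hx+215),hz-46]+56.5*zt
        print(A,(R.T@(T-t)/150).round(3),"roty",round(-(.3*A-np.degrees(np.arctan2(-(R[:2,2]@ex),-R[2,2])))/45,3))
E
python3 - <<'E'
from h import *
import cv2
lid()
p=env.snapshot("scene")[:,:,::-1];cv2.imwrite("pics/scene9.png",cv2.resize(p[100:300,150:400],None,fx=3,fy=3))
E
```

```text
angle 25.329492856810578 radius 218.88835487868081 exp 219.86586820150143 xz -173.87407192202414 132.9658565751001 lat 0.3944165182339165
[512.14701344   0.7471407  187.00356058] [[0.987, -0.087, -0.137], [-0.087, -0.996, 0.008], [-0.138, 0.004, -0.99]] [-0.42120119 -0.61750341 -4.32885798] 0.09434115316396537 15.6 [-18.5  38.4  24.  103.4 -19.5  50.5  10.5]
30 [ 0.05   0.002 -0.105] roty -0.024
35 [ 0.117  0.002 -0.208] roty -0.058
40 [ 0.192  0.002 -0.304] roty -0.091
45 [ 0.275  0.002 -0.392] roty -0.124
50 [ 0.366  0.002 -0.473] roty -0.158
```

View pics/scene9.png

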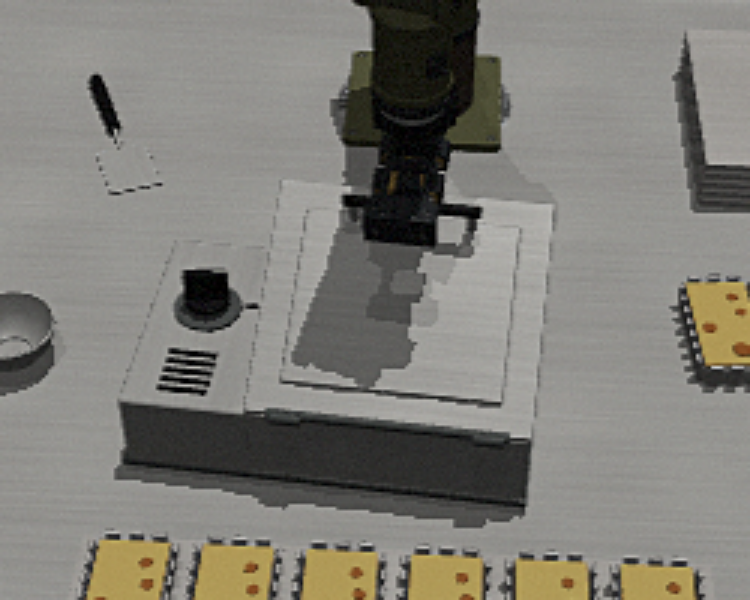

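The lid rises with the gripper to about 25° and its 4.3 N load is felt. Going on to 50°.

>>> drive_tool:
  series:
    - {"linear": [0.025, 0.002, -0.053], "rot": [0, -0.012, 0], "grip": 0}
    - {"linear": [0.05, 0.002, -0.105], "rot": [0, -0.024, 0], "grip": 0}
    - {"linear": [0.083, 0.002, -0.157], "rot": [0, -0.041, 0], "grip": 0}
    - {"linear": [0.117, 0.002, -0.208], "rot": [0, -0.058, 0], "grip": 0}
    - {"linear": [0.154, 0.002, -0.256], "rot": [0, -0.075, 0], "grip": 0}
    - {"linear": [0.192, 0.002, -0.304], "rot": [0, -0.091, 0], "grip": 0}
    - {"linear": [0.233, 0.002, -0.348], "rot": [0, -0.108, 0], "grip": 0}
    - {"linear": [0.233, 0.002, -0.348], "rot": [0, -0.108, 0], "grip": 0}

```text
clock: 16.32
tool_pos: [553.2, -2.6, 231.6]
tool_rot: [[0.971, -0.087, -0.221], [-0.086, -0.996, 0.016], [-0.222, 0.003, -0.975]]
force: [0.7, 0.4, -7.1]
opening: 0.093
```

```bash
python3 -c "
from h import *
lid()"
```

```text
angle 42.032092192355904 radius 218.1369936265766 exp 219.86586820150143 xz -127.8828293940756 176.71935359378972 lat 0.5852865831026836
[553.23875163  -2.55802221 231.62907244] [[0.971, -0.087, -0.221], [-0.086, -0.996, 0.016], [-0.222, 0.003, -0.975]] [ 0.72984401  0.36014392 -7.14367215] 0.09289811372149716 16.3167 [-16.7  41.2  25.2  88.3 -17.5  67.6   8.3]
45 [ 0.038  0.003 -0.063] roty -0.015
50 [ 0.122  0.003 -0.151] roty -0.048
```

>>> drive_tool:
  series:
    - {"linear": [0.018, 0.003, -0.033], "rot": [0, -0.007, 0], "grip": 0}
    - {"linear": [0.038, 0.003, -0.063], "rot": [0, -0.015, 0], "grip": 0}
    - {"linear": [0.065, 0.003, -0.095], "rot": [0, -0.026, 0], "grip": 0}
    - {"linear": [0.095, 0.003, -0.125], "rot": [0, -0.037, 0], "grip": 0}
    - {"linear": [0.122, 0.003, -0.151], "rot": [0, -0.048, 0], "grip": 0}
    - {"linear": [0.122, 0.003, -0.151], "rot": [0, -0.048, 0], "grip": 0}
    - {"linear": [0.122, 0.003, -0.151], "rot": [0, -0.048, 0], "grip": 0}

```text
clock: 16.9
tool_pos: [576.5, -4.4, 247.7]
tool_rot: [[0.962, -0.087, -0.258], [-0.084, -0.996, 0.019], [-0.258, 0.003, -0.966]]
force: [5.4, -0.4, -18.3]
opening: 0.095
```

```bash
python3 - <<'E'
from h import *
import cv2,pickle
lid();print(env.get_state()['torque'])
c=env.camera_params("wrist");pickle.dump(c,open("w10.pkl","wb"))
p=env.snapshot("wrist")[:,:,::-1];cv2.imwrite("pics/wrist10.png",p)
p=env.snapshot("scene")[:,:,::-1];cv2.imwrite("pics/scene10.png",p);cv2.imwrite("pics/scene10z.png",cv2.resize(p[80:280,170:370],None,fx=3,fy=3,interpolation=cv2.INTER_CUBIC))
p=env.snapshot("top")[:,:,::-1];cv2.imwrite("pics/top10.png",p)
E
```

```text
angle 49.85013666041196 radius 217.89671954733146 exp 219.86586820150143 xz -102.54238437293607 192.26034379611792 lat 0.683151935349726
[576.45583175  -4.4343023  247.67662185] [[0.962, -0.087, -0.258], [-0.084, -0.996, 0.019], [-0.258, 0.003, -0.966]] [  5.42742376  -0.42690749 -18.26132256] 0.0950821287157187 16.9 [-15.4  43.5  25.2  80.4 -17.2  75.3   7.6]
50 [-0.006  0.004 -0.012] roty -0.001
[-0.14285422 -1.99566436  0.05998162]
```

View pics/scene10z.png

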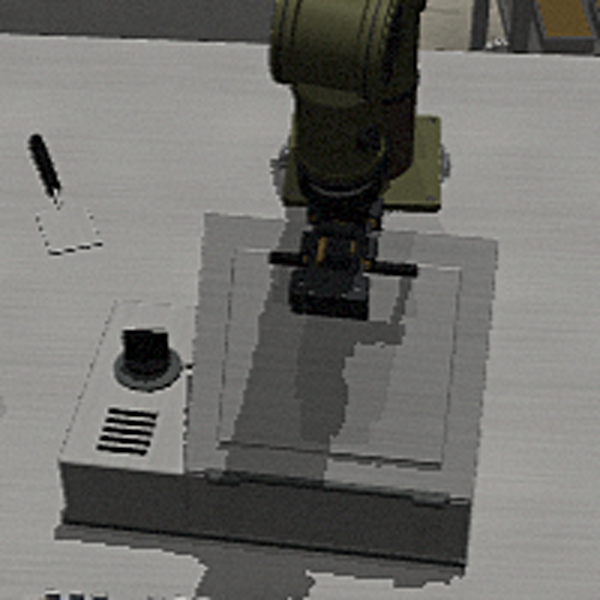

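View pics/wrist10.png

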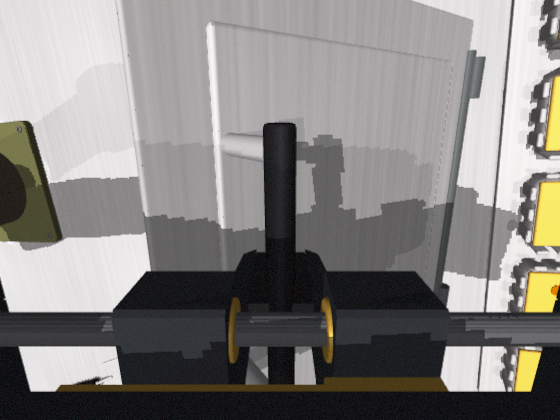

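View pics/top10.png

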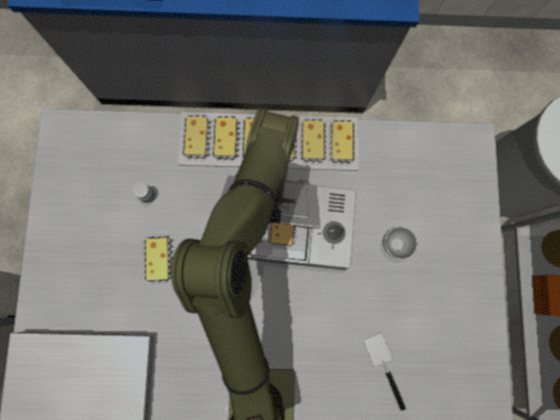

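The pull is 18 N, mostly radial (away from the hinge). Before relieving it, I'll measure the lid angle from the front corners, at scene (239,151) and (335,160).

```bash
python3 - <<'E'
from h import *
y=np.radians(-4.9);ex=np.array([np.cos(y),np.sin(y),0]);ey=np.array([-np.sin(y),np.cos(y),0])
hinge=np.array([479.5,3.5,0])+ex*215;hinge[2]=110
c=env.camera_params("scene");E=np.array(c["extrinsics"]);R=E[:3,:3];o=-R.T@E[:3,3]
def hit(u,v,off):
    d=R.T@np.array([(u-c["cx"])/c["fx"],(v-c["cy"])/c["fy"],1]);k=(off-(o-hinge)@ey)/(d@ey);p=o+d*k-hinge;return p@ex,p[2]
# intersect ray with circle radius 252 via plane parallel to hinge axis: solve in x-z (project out y)
for (u,v) in ((238.7,151.2),(335.3,159.7)):
    d=R.T@np.array([(u-c["cx"])/c["fx"],(v-c["cy"])/c["fy"],1])
    a=np.array([(o-hinge)@ex,o[2]-110]);b=np.array([d@ex,d[2]])
    A,B,C=b@b,2*a@b,a@a-252**2
    for k in np.roots([A,B,C]):
        if np.isreal(k):
            k=k.real;q=a+b*k;print(u,v,q,"angle",np.degrees(np.arctan2(q[1],-q[0])),"lat",(o+d*k-hinge)@ey)
E
```

```text
238.7 151.2 [-164.97391386  190.49306482] angle 49.106247775965734 lat -141.13916446108078
238.7 151.2 [-144.67948009  206.32946479] angle 54.96162711309896 lat -136.4093263854512
```

>>> drive_tool:
  series:
    - {"linear": [0, 0, 0], "rot": [0, 0, 0], "grip": 0}
    - {"linear": [0, 0, 0], "rot": [0, 0, 0], "grip": 0}
    - {"linear": [0, 0, 0], "rot": [0, 0, 0], "grip": 0}
    - {"linear": [0, 0, 0], "rot": [0, 0, 0], "grip": 0}

```text
clock: 17.38
tool_pos: [576.1, -4.4, 247.4]
tool_rot: [[0.962, -0.087, -0.257], [-0.085, -0.996, 0.019], [-0.258, 0.003, -0.966]]
force: [2.7, -0.6, -12.2]
opening: 0.098
```

```bash
python3 -c "
from h import *
lid();print(env.get_state()['torque'],env.get_state()['qd'])"
```

```text
angle 49.72479158096075 radius 217.84360757513747 exp 219.86586820150143 xz -102.93764659652493 191.9887451766885 lat 0.6764691664952088
[576.06771943  -4.41011814 247.40329246] [[0.962, -0.087, -0.257], [-0.085, -0.996, 0.019], [-0.258, 0.003, -0.966]] [  2.7120836   -0.55410856 -12.17020377] 0.0979342606666671 17.3833 [-15.4  43.4  25.3  80.5 -17.3  75.2   7.6]
50 [-0.004  0.004 -0.015] roty -0.001
[-0.17624546 -0.93487966  0.01909691] [-0.03275082 -0.00748292  0.02182534 -0.32579418  0.03399307  0.14789982
 -0.04435839]
```

```bash
python3 - <<'E'
from h import *
import cv2,pickle
y=np.radians(-4.9);ex=np.array([np.cos(y),np.sin(y),0]);ey=np.array([-np.sin(y),np.cos(y),0])
hinge=np.array([479.5,3.5,0])+ex*215;hinge[2]=110
def ang(c,u,v,r,off):
    E=np.array(c["extrinsics"]);R=E[:3,:3];o=-R.T@E[:3,3]
    d=R.T@np.array([(u-c["cx"])/c["fx"],(v-c["cy"])/c["fy"],1])
    a=np.array([(o-hinge)@ex,o[2]-110]);b=np.array([d@ex,d[2]])
    for k in np.roots([b@b,2*a@b,a@a-r**2]):
        if np.isreal(k):
            k=k.real;q=a+b*k;print((u,v),q.round(1),"angle",np.degrees(np.arctan2(q[1],-q[0])).round(1)-off,"lat",((o+d*k-hinge)@ey).round(1))
w=pickle.load(open("w10.pkl","rb"));s=env.camera_params("scene")
im=cv2.imread("pics/wrist10.png");g=cv2.cvtColor(im,6).astype(int)
for r in(20,60,100,240):
    row=cv2.GaussianBlur(im,(1,5),0)[r,100:175].mean(1);k=np.argmin(np.diff(row));print("row",r,"edge",100+k);ang(w,100+k+.5,r,252,0)
o=np.degrees(np.arctan2(46,215))
ang(s,260,165.7,219.9,o);ang(s,309,169.7,219.9,o)
E
```

```text
row 20 edge 117
(np.float64(117.5), 20) [-216.2  129.4] angle 30.9 lat 126.1
(np.float64(117.5), 20) [-172.3  183.9] angle 46.9 lat 110.1
row 60 edge 122
(np.float64(122.5), 60) [-216.   129.7] angle 31.0 lat 105.0
(np.float64(122.5), 60) [-172.5  183.7] angle 46.8 lat 95.4
row 100 edge 133
(np.float64(133.5), 100) [-225.8  111.9] angle 26.4 lat 83.4
(np.float64(133.5), 100) [-162.7  192.4] angle 49.8 lat 79.3
row 240 edge 146
(np.float64(146.5), 240) [-218.4  125.7] angle 29.9 lat -11.0
(np.float64(146.5), 240) [-170.1  185.9] angle 47.5 lat 16.7
(260, 165.7) [-169.7  139.9] angle 27.423443614724196 lat -79.7
(260, 165.7) [-103.9  193.8] angle 49.72344361472419 lat -67.9
(309, 169.7) [-162.   148.7] angle 30.423443614724196 lat 67.5
(309, 169.7) [-113.6  188.3] angle 46.8234436147242 lat 70.3
```

Independent image estimates give 47–50° and kinematics 49.7°. I'll nudge up about 1° and take off some radial pull.

>>> drive_tool:
  series:
    - {"linear": [0.023, 0, -0.012], "rot": [0, 0, 0], "grip": 0}
    - {"linear": [0.023, 0, -0.012], "rot": [0, 0, 0], "grip": 0}
    - {"linear": [0.023, 0, -0.012], "rot": [0, 0, 0], "grip": 0}
    - {"linear": [0.023, 0, -0.012], "rot": [0, 0, 0], "grip": 0}
    - {"linear": [0.023, 0, -0.012], "rot": [0, 0, 0], "grip": 0}
    - {"linear": [0.023, 0, -0.012], "rot": [0, 0, 0], "grip": 0}

```text
clock: 17.88
tool_pos: [579.3, -4.6, 248.9]
tool_rot: [[0.962, -0.087, -0.258], [-0.085, -0.996, 0.02], [-0.259, 0.003, -0.966]]
force: [-3.2, 0.9, -0.6]
opening: 0.091
```

```bash
python3 - <<'E'
from h import *
import cv2
lid()
p=env.snapshot("scene")[:,:,::-1];cv2.imwrite("pics/scene11.png",cv2.resize(p[60:300,120:440],None,fx=2.5,fy=2.5))
p=env.snapshot("wrist")[:,:,::-1];cv2.imwrite("pics/wrist11.png",p)
lid();print(env.get_state()['qd'])
E
```

```text
angle 50.677690260576405 radius 217.64282393288156 exp 219.86586820150143 xz -99.63863066828728 193.49558674044204 lat 0.7337465471906974
[579.31484529  -4.60808027 248.92260966] [[0.962, -0.087, -0.258], [-0.085, -0.996, 0.02], [-0.259, 0.003, -0.966]] [-3.17177269  0.87681465 -0.58665361] 0.0907678868591568 17.8833 [-15.3  43.7  25.3  79.7 -17.3  75.8   7.5]
angle 50.668085441383774 radius 217.62146080469682 exp 219.86586820150143 xz -99.66128264472171 193.45988975593644 lat 0.7111357673735835
[579.28494837  -4.62989573 248.88833049] [[0.962, -0.087, -0.258], [-0.085, -0.996, 0.02], [-0.259, 0.003, -0.966]] [-3.49987722  1.72641388  2.07880857] 0.0979319128421926 17.9833 [-15.3  43.7  25.3  79.7 -17.3  75.8   7.5]
[ 0.04969208  0.09713299 -0.02997933  0.05185744 -0.0200672  -0.07039292
 -0.09365244]
```

View pics/scene11.png

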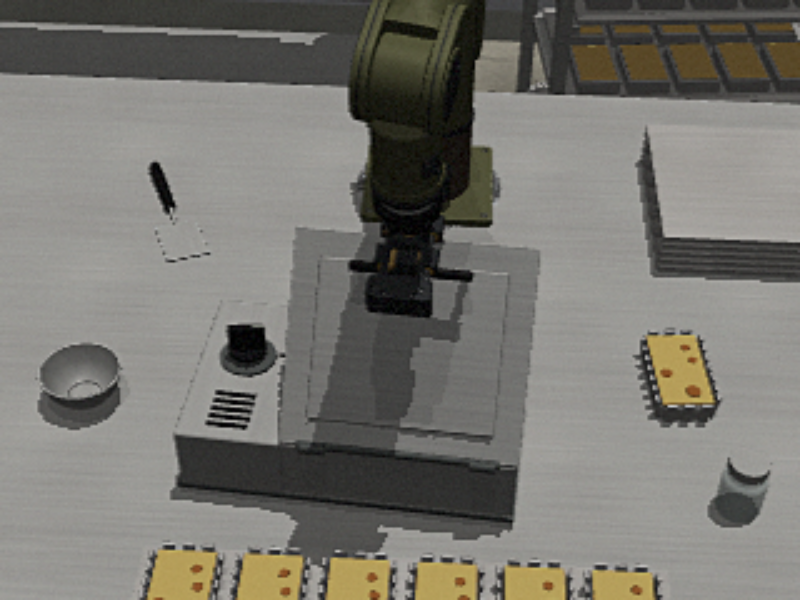

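>>> drive_tool:
  series:
    - {"linear": [0, 0, -0.003], "rot": [0, 0, 0], "grip": 0}
    - {"linear": [0, 0, -0.003], "rot": [0, 0, 0], "grip": 0}
    - {"linear": [0, 0, -0.003], "rot": [0, 0, 0], "grip": 0}
    - {"linear": [0, 0, -0.003], "rot": [0, 0, 0], "grip": 0}
    - {"linear": [0, 0, -0.003], "rot": [0, 0, 0], "grip": 0}
    - {"linear": [0, 0, -0.003], "rot": [0, 0, 0], "grip": 0}
    - {"linear": [0, 0, -0.003], "rot": [0, 0, 0], "grip": 0}
    - {"linear": [0, 0, -0.003], "rot": [0, 0, 0], "grip": 0}

```text
clock: 18.65
tool_pos: [579.5, -4.6, 249.1]
tool_rot: [[0.962, -0.087, -0.258], [-0.085, -0.996, 0.02], [-0.259, 0.003, -0.966]]
force: [0.4, 0.8, -6.0]
opening: 0.093
```

```bash
python3 - <<'E'
from h import *
import cv2
lid()
n=env.snapshot("scene");o=cv2.imread("pics/scene0.png")[:,:,::-1]
def dif(nm,n,o,x0,y0,x1,y1):
    a=o[y0:y1,x0:x1];r=cv2.matchTemplate(np.ascontiguousarray(n[y0-8:y1+8,x0-8:x1+8]),np.ascontiguousarray(a),cv2.TM_CCOEFF_NORMED);_,m,_,l=cv2.minMaxLoc(r);print(nm,l[0]-8,l[1]-8,round(m,2))
dif("bowl",n,o,130,190,175,230);dif("dish",n,o,370,185,415,235);dif("jar",n,o,400,235,435,275)
lid()
E
```

```text
angle 50.75153164213383 radius 217.718175668261 exp 219.86586820150143 xz -99.42358593383213 193.69087375602822 lat 0.7435184914886287
[579.53507555  -4.62291573 249.11639751] [[0.962, -0.087, -0.258], [-0.085, -0.996, 0.02], [-0.259, 0.003, -0.966]] [ 0.37798315  0.84166598 -5.95134337] 0.0930175637061419 18.65 [-15.3  43.7  25.3  79.7 -17.3  75.8   7.5]
bowl 0 0 1.0
dish 0 0 0.95
jar 0 0 1.0
angle 50.75392287574548 radius 217.70659714336318 exp 219.86586820150143 xz -99.41021513730392 193.68472207713643 lat 0.733026662803706
[579.5479549   -4.63490599 249.11011662] [[0.962, -0.087, -0.258], [-0.085, -0.996, 0.02], [-0.259, 0.003, -0.966]] [ 0.80523588  0.13280377 -7.4705629 ] 0.09641713755244595 18.7 [-15.3  43.7  25.3  79.7 -17.3  75.8   7.5]
```

It is steady at about 50° and still held, and the bystanders haven't moved. Handing in.

```bash
python3 -c "
from bench import env
print(env.job_done())"
```

```text
the job is handed in; nothing more can be done
None
```

The vent is open and the lid is held at about 50° in the gripper. I handed the job in at about 18.7 s; no verdict is reported.

- **Vent:** I gripped the knob's bar and pressed it about 7 mm (9–13 N). I kept it down while turning clockwise until the end stop pushed back with 0.76 N m, then released it. A wrist picture afterwards showed the bar at -85°, about 80° (1.4 rad) of turn. I did not measure the knob's height after release.
- **Lid:** I gripped the handle with 30 N and lifted along the hinge arc. At hand-in the arm's position gave 50.7°, standing still, with a steady 6–7 N load. Camera estimates gave 47–50° just before I raised it one last degree; I did not repeat them. All of these are inside 45–55°.
- **Bystanders:** matching the start and end pictures showed 0 pixels of shift for the bowl, dish and jar.

**Checks that disagreed:**
- **Fingertips:** they sit about 30 mm short of the reported TCP. My first grasp closed above the knob without touching it, so I mended it by going deeper.
- **Handle grip:** it read 8–9 mm open instead of 12. The reading changed with grip force, so I put it down to soft contact.
- **Hinge arc:** the handle's distance from the hinge came out about 2 mm smaller than the description gives. That caused a brief 18 N pull, which I relieved before handing in.

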